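Pin and bolt the mould plate of a dumpling press

ROBOT

A 6-joint arm with a two-finger parallel gripper is mounted at the origin on the work surface. World frame = base frame: x ahead of the robot, y to its left, z up, the work surface at z = 0. Lengths are in m, angles in rad, forces in N, time in s.
With the tool pointing down it reaches from about 0.225 to 0.725 m from the base axis. Payload 3.1 kg.
Tool frame: the origin (TCP) lies midway between the tips of the shut fingers; the grasp point (between the pads) lies 19 mm behind it; x points along the fingers, z is the direction in which the jaws open and shut, and the axes are right-handed (so a half turn about x gives the same grasp; the last joint's range is limited). The gripper opens to 85 mm and grips with 20 to 120 N. Pads are 22 mm wide; open, the fingers measure 114 mm over their backs; the gripper's body (76 mm by 85 mm) begins 54 mm behind the grasp point. The pads swing forward as they close: fully open they stand 13 mm farther back than shut.
Start: joints at [-1.251, 0.048, 0.099, 1.622, 0, 1.443], TCP at [0.227, -0.473, 0.231] pointing down, gripper open.
Joint ranges: [-2.91, 2.91], [-0.99, 1.94], [-1.21, 1.42], [-2.12, 2.29], [-1.49, 1.47], [-3.14, 3.14]. Speed limits (rad/s): [2.79, 2.79, 3.14, 3.14, 3.14, 3.14].

INTERFACE

Orientations are given as a rotation vector (axis times angle).
In Python, from station import ctrl, imaging, ticket, find_in, tip_of gives the robot as it stands.
- The arm moves only by the tool send_rows, never from a script. Its argument "motion" is a list of rows, each an object of numbers: "dx", "dy", "dz": the shift along the tool's x, y, z in cm; "wx", "wy", "wz": the turn, a rotation vector about the tool's x, y, z in rad; "claw": the closure in counts, from 0 (fully open) to 255 (shut). A call has 1 to 20 rows; each row shifts and turns the commanded pose from where the row before left it, along the tool's axes as they then stand; what a row does not reach is not made up. A row lasts 1/10 s, in which the tool goes at most 50 mm and 8.59 degrees, less where a joint would pass 70% of its speed; a pose out of reach is approached as far as the arm can. A call with a gripper value outside its range is refused whole. The fingers move at their own pace and stop on an object; "newtons" is the grip in N (left out, the last holds). Time passes only in rows, so rows that do not move let the fingers close. It gives the time, the measured TCP pose, the force and the opening at its end, in the units of the state.
- ctrl.read_state(): the state, without advancing time (a new reading comes with each control period).
- imaging.grab_frame(name): name is "scene" or "top"; returns a dict with "frame" (480x640x3 uint8, blue, green, red), "fx", "fy", "cx", "cy" (pixels), "rvec" (rotation vector, rad) and "tvec" (3), from world to camera coordinates, as OpenCV has them. Camera axes: x right, y down, z forward; pixel columns grow to the right and rows downward; lengths in m; the calibration is good to about 2 mm. A picture is of the moment at which its call begins. There is no depth.
- ticket.sign_off(): hands the job in, once; it reports no verdict.
Trained networks look in the newest picture that a camera, given by its name, has taken for a name from the list of things; names that differ only in an ending like _2 or _b are one class to them, and where a whole thing is asked for, a point or a joint stands for the part that bears it (a point fixed in the world has none). Each returns a list of dicts, best first, with "p" (0 to 1); they miss things now and then, are a little off and sometimes report something else, mostly with a low value. They report only what shows in the picture. A call takes as long as a camera call. They do not tell look-alikes from the thing itself.
- find_in(camera, target): "uv" ([column, row] in pixels, amid what is visible of it).
- tip_of(camera, target): "uv" ([column, row] in pixels: a listed point, or the origin of a listed thing).
The state is a dict: "t": time; "q": joint angles; "qvel": joint speeds; "tau": joint torques, N m; "position": TCP position; "tool_rot": TCP orientation; "force": force on the tool from outside, world axes, zero at the start; "ft_torque": the same for the moment, N m; "finger_gap": finger opening in m.
Only numpy, scipy, OpenCV 4.12 (cv2) and the standard library are available. Lean on these libraries where they do the work, as an engineer would, in place of code of your own. Each camera call takes 0.05 s, during which the arm holds its last target.

TASK

The aluminium mould plate on the dumpling press has crept along its wooden block, so its two holes no longer line up with the holes in the block. Work the tapered drift pin gently down through the plate's plain-end hole, feeling your way and letting it draw the holes into line, until its handle sits flush on the plate, and leave it standing there. Then push the thumb bolt fully home through the hole at the end with the raised lip, never forcing either one and leaving the jar, bowl and mug where they are.

Things in the scene. Friction and masses are not known exactly. Their poses are not given: they have to be found in the camera images.
- block (a joint): How far the beech block of the press (100 x 224 x 40 mm, lying under the mould plate on soft rubber feet) has been pushed down: 0 as it stands, growing downwards, in m; its feet give 1 mm per 8 N. It does not shift sideways. Never press it down by more than 3 mm (about 24 N).
- plate: Aluminium mould plate, 78 x 200 x 12 mm, lying on the block, top face 73 mm above the table; origin under its centre, y along it to its lip end, z up. It slides only along its y, with about 2.5 N of friction, and stays where left. At the start it lies 9.4 to 10.4 mm off the block's holes along y; which way is not measured: feel or see it. Never press drift or bolt on it with over 40 N.
- plain_hole (a point): Centre of the mouth of the hole near the plate's plain end, on its top face (12 mm above the plate's origin); axes as the plate's. 15.6 mm in diameter, right through the plate; the block has its own 15.6 mm hole, 40 mm deep, that belongs under it. The block's two holes are 150 mm apart, as the plate's are.
- lip_hole (a point): Centre of the mouth of the hole near the plate's other end, on its top face, 150 mm from plain_hole along y; axes, diameter and block hole as there. Beyond it, 17 mm from its centre, a lip 8 mm wide and 6 mm high runs across the plate's end.
- drift: Loose drift pin, about 140 g, point down in one of the rack's holes. Origin at the point, z up the pin. Blunt 4 mm nose, 13 mm long, then a taper growing to 14.2 mm at 36 mm up; straight 14.2 mm shank to 52 mm, where the flat underside of its smooth round wooden handle begins: 28 mm in diameter up to 86 mm, domed top at 98 mm.
- bolt: Loose steel thumb bolt, about 140 g, in the rack's other hole. Origin at its foot, z up. Smooth 13 mm shank without thread, foot tapered (6.4 mm at the end to 13 mm at 7 mm up). At 52 mm a flat flange 32 mm in diameter, 5 mm thick, then a round grip 20 mm in diameter up to 98 mm.
- rack: Fixed dark wooden rack block, 70 x 140 x 60 mm, with two upright 19 mm through holes 72 mm apart along its y axis in which drift and bolt hang by their heads; which hangs where varies. Origin at the centre of its underside.
- jar: Lidded glass jar, 72 mm in diameter, 110 mm tall, bystander; origin under its centre.
- bowl: White ceramic bowl, 110 mm wide, 50 mm tall, bystander; origin under its centre.
- mug: Blue mug, 76 mm wide, 90 mm tall, handle to its +y side, bystander; origin under its centre.
There are look-alikes about, which are no part of the job. What is shaped like the bolt but purple is not meant. Of the things shaped like the drift, the wooden one is meant.

How it is judged:
On the way, in this order (a step that is already met when the one before it is completed fails the run):
1. the drift stands upright through the plate's plain-end hole into the block, its handle flush on the plate (within 2.5 mm), with the bolt not yet fitted (z of drift in the frame of plain_hole below -0.0495 m and horizontal distance between drift and plain_hole below 0.004 m and angle between drift's own z axis and vertical below 0.08 rad and not (horizontal distance between bolt and lip_hole below 0.03 m)), for 0.2 s.
2. with the drift still home, the bolt is home through the lip-end hole, its flange flush on the plate (within 2.5 mm) (z of drift in the frame of plain_hole below -0.0495 m and horizontal distance between drift and plain_hole below 0.004 m and angle between each of drift, bolt's own z axis and vertical below 0.08 rad and z of bolt in the frame of lip_hole below -0.0495 m and horizontal distance between bolt and lip_hole below 0.004 m), for 0.2 s.
At the end, for the whole second after the job is handed in: The drift stands upright and home in the plain-end hole and the bolt upright and home in the lip-end hole: underside of the head within 2.5 mm of the plate's top, axis within 4 mm of the hole's, leaning less than 0.08 rad; both released and at rest (all of step 2 and linear speed of each of drift, bolt below 0.02 m/s); the robot touches nothing.
It fails at once if the drift is pressed or pushed against the plate with more than 40 N (contact force between drift and plate above 40 N).
It fails at once if the bolt is pressed or pushed against the plate with more than 40 N (contact force between bolt and plate above 40 N).
It fails at once if the block is pressed down on its rubber feet by more than 3 mm (about 24 N) (value of joint block above 0.003 m).
It fails at once if the jar, the bowl or the mug is shifted by more than 20 mm (distance of any of jar, bowl, mug from where it was at the start of the episode above 0.02 m).
It also fails if it takes over 72 s, if anything falls off the work surface, if the arm or the gripper's body presses on something with over 40 N, if the wrist force passes 120 N, or if a joint passes its speed limit or range.

## Working session

There is one attempt and no reset: what is moved stays moved. The work goes in short steps, Python scripts to look and compute and a tool call to move; the robot and the scene stay as the last step left them, time stands still between calls to the robot, and variables do not carry over. Pictures are saved under pics/ and viewed, and the job is handed in when it is done.

Besides the shell and the picture viewer there is one more tool, called after "Emit:" as name(argument=value, ...) on one line, values as JSON. send_rows: Moves the arm, as the interface text tells. Its arguments: {"type":"object","properties":{"motion":{"type":"array"},"newtons":{"type":"number"}},"required":["motion"]}

```bash
ls; mkdir -p pics; python3 - <<'E'
from station import ctrl, imaging, ticket, find_in, tip_of
import cv2
s=ctrl.read_state(); print(s)
for c in ("scene","top"):
    f=imaging.grab_frame(c); cv2.imwrite(f"pics/{c}0.png",f["frame"]); print(c,f["fx"],f["fy"],f["cx"],f["cy"],f["rvec"],f["tvec"])
    for n in ("plain_hole","lip_hole","drift","bolt","rack","plate","jar","bowl","mug"):
        print(n,"find",[(d["uv"],round(d["p"],2)) for d in find_in(c,n)][:4],"tip",[(d["uv"],round(d["p"],2)) for d in tip_of(c,n)][:4])
print(ctrl.read_state()["t"])
E
```

```text
pics
{'t': 0.0, 'q': array([-1.25079333e+00,  4.87496432e-02,  9.75895723e-02,  1.62196727e+00,
        2.42117716e-05,  1.44296069e+00]), 'qvel': array([0.00199351, 0.00083306, 0.00012999, 0.00022049, 0.00029048,
       0.00091031]), 'tau': array([-8.77049988e-04, -3.38771796e+01,  3.20021403e+01,  1.97705696e-02,
       -2.98381347e-04,  6.20244336e-06]), 'position': array([ 0.22712373, -0.4726653 ,  0.23011356]), 'tool_rot': array([ 0.87477511,  1.39021895, -0.87231213]), 'force': array([-0.39116928,  0.63105105,  0.11346949]), 'ft_torque': array([-0.03152319,  0.0157558 ,  0.00260043]), 'finger_gap': 0.08529583248253372}
scene 501.97182109933345 501.97182109933345 322.68759805377334 244.5854323148291 [ 2.00750948  1.2703679  -0.53377335] [-0.16239674 -0.32415484  1.28154753]
plain_hole find [([420.3, 200.4], 0.66)] tip [([409.0, 218.6], 0.97)]
lip_hole find [([419.5, 201.0], 0.93)] tip [([433.4, 175.0], 0.95)]
drift find [([147.6, 270.8], 0.73), ([195.2, 252.1], 0.66)] tip [([144.1, 295.9], 0.68)]
bolt find [([247.7, 290.0], 0.93), ([232.3, 208.9], 0.92), ([237.0, 238.8], 0.83)] 
[... 597 characters left out ...]
49.3, 225.5], 0.7)]
lip_hole find [([221.8, 247.7], 0.65)] tip [([196.2, 269.3], 0.6)]
drift find [([445.3, 233.8], 0.8), ([415.1, 260.8], 0.74)] tip [([466.6, 251.8], 0.87), ([411.7, 259.5], 0.7)]
bolt find [([372.3, 306.4], 0.54), ([381.9, 267.0], 0.5), ([389.9, 220.4], 0.44)] tip [([378.8, 265.2], 0.68), ([368.3, 301.6], 0.51), ([383.7, 221.1], 0.45)]
rack find [([399.8, 262.6], 0.69)] tip [([397.4, 261.5], 0.8)]
plate find [([223.1, 248.5], 0.64)] tip [([221.6, 247.5], 0.84)]
jar find [([408.5, 162.7], 0.78)] tip [([406.8, 166.2], 0.55)]
bowl find [([350.6, 163.4], 0.64), ([218.6, 273.6], 0.2)] tip [([351.9, 166.9], 0.57)]
mug find [([470.1, 213.8], 0.78)] tip [([467.3, 215.4], 0.6)]
1.9
```

View pics/scene0.png

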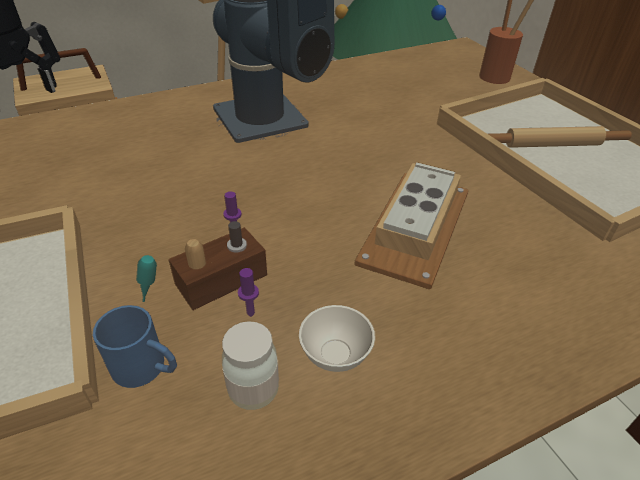

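View pics/top0.png

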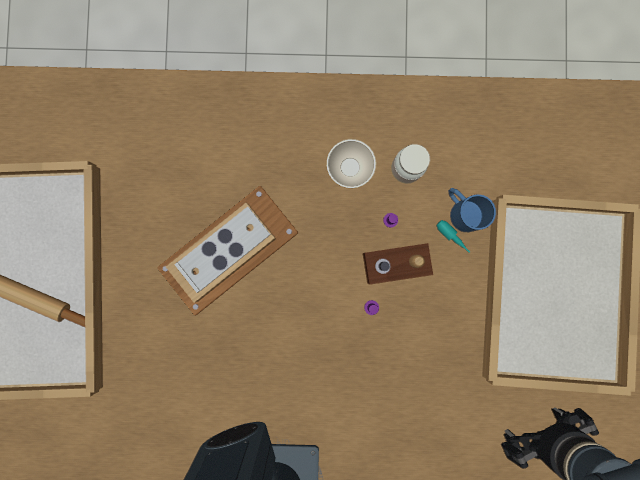

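```bash
python3 - <<'E'
import cv2,numpy as np
a=cv2.imread("pics/scene0.png");b=cv2.imread("pics/top0.png")
c1=cv2.resize(a[190:330,110:290],None,fx=4,fy=4,interpolation=cv2.INTER_CUBIC); cv2.imwrite("pics/c1.png",c1)
c2=cv2.resize(b[190:330,340:500],None,fx=4,fy=4,interpolation=cv2.INTER_CUBIC); cv2.imwrite("pics/c2.png",c2)
c3=cv2.resize(a[150:260,360:480],None,fx=5,fy=5,interpolation=cv2.INTER_CUBIC)
c4=cv2.resize(b[195:305,165:285],None,fx=5,fy=5,interpolation=cv2.INTER_CUBIC)
cv2.imwrite("pics/c3.png",c3);cv2.imwrite("pics/c4.png",c4)
E
```

```text
(no output)
```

View pics/c1.png

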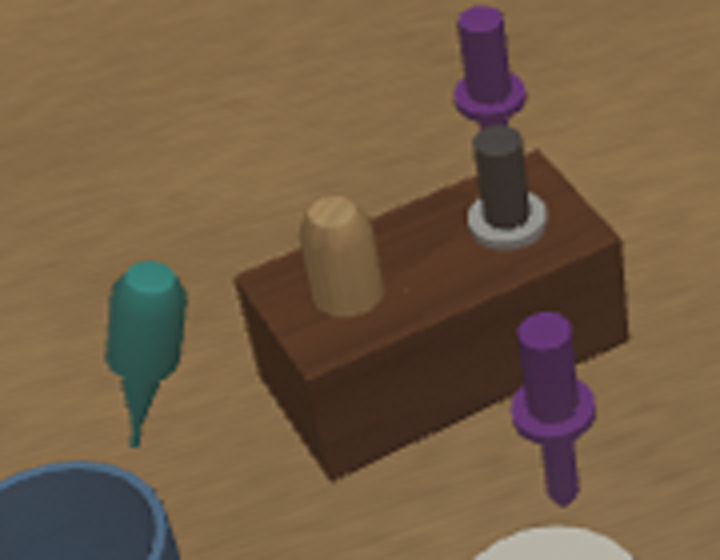

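View pics/c2.png

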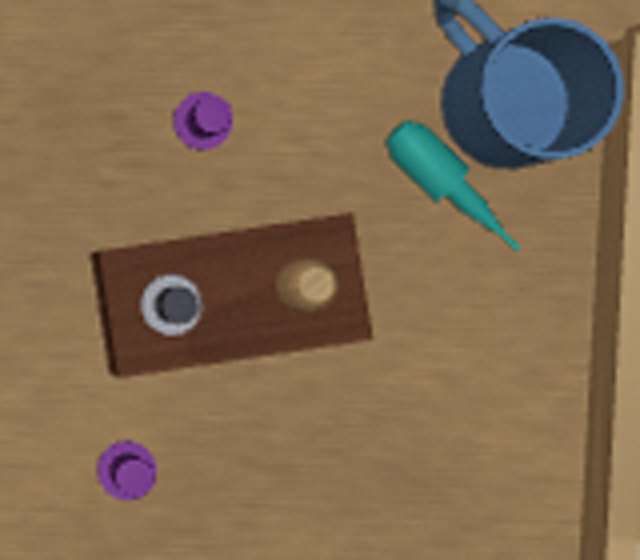

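View pics/c3.png

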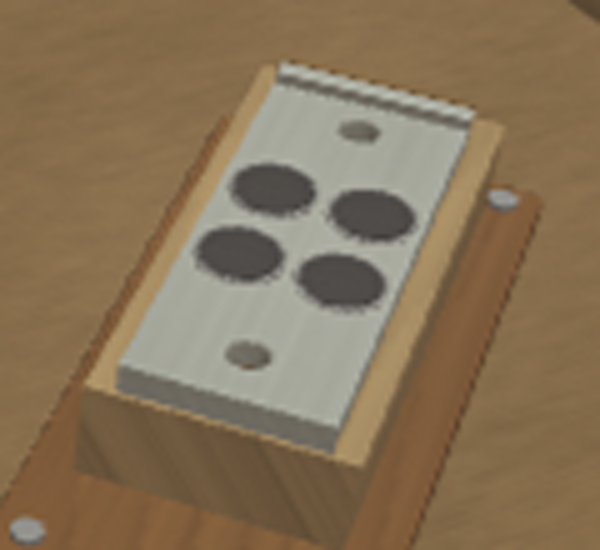

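View pics/c4.png

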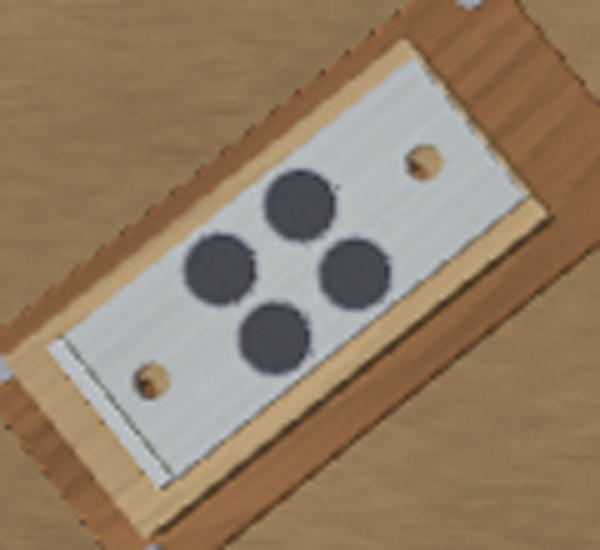

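```bash
cat > h.py <<'E'
import numpy as np, cv2
from scipy.optimize import least_squares
CAM={"scene":(501.97182109933345,322.68759805377334,244.5854323148291,[2.00750948,1.2703679,-0.53377335],[-0.16239674,-0.32415484,1.28154753]),
"top":(512.8043932635221,320.66266008675075,235.38961788672103,[2.21627515,-2.16586206,0.05715569],[-0.10063658,0.56486067,1.14799082])}
def proj(c,P):
    f,cx,cy,r,t=CAM[c]; K=np.array([[f,0,cx],[0,f,cy],[0,0,1]])
    return cv2.projectPoints(np.asarray(P,float).reshape(-1,3),np.array(r),np.array(t),K,None)[0][:,0]
def ray(c,uv):
    f,cx,cy,r,t=CAM[c];R=cv2.Rodrigues(np.array(r))[0];o=-R.T@np.array(t)
    d=R.T@np.array([(uv[0]-cx)/f,(uv[1]-cy)/f,1]);return o,d/np.linalg.norm(d)
def atz(c,uv,z):
    o,d=ray(c,uv);return o+d*(z-o[2])/d[2]
def tri(uv1,uv2):
    A=np.zeros((3,3));b=np.zeros(3)
    for c,uv in(("scene",uv1),("top",uv2)):
        o,d=ray(c,uv);M=np.eye(3)-np.outer(d,d);A+=M;b+=M@o
    return np.linalg.solve(A,b)
def pose2(p,L):
    L=np.asarray(L,float);c,s=np.cos(p[2]),np.sin(p[2])
    return np.c_[p[0]+c*L[:,0]-s*L[:,1],p[1]+s*L[:,0]+c*L[:,1],L[:,2]]
def fit(obs,p0):
    """obs: dict cam->list of (local xyz, uv)"""
    def res(p): return np.concatenate([(proj(c,pose2(p,[o[0] for o in ob]))-np.array([o[1] for o in ob])).ravel() for c,ob in obs.items()])
    s=least_squares(res,p0,loss="soft_l1");return s.x,res(s.x)
E
python3 - <<'E'
from h import *
C=lambda off,k,l:[((a+.5)/k-.5+off[0],(b+.5)/k-.5+off[1]) for a,b in l]
for c in CAM: print(c,"cam at",ray(c,(320,240))[0])
pc=C((360,150),5,[(249,355),(360,131)]); tc=C((165,195),5,[(424,162),(152,381)])
for n,a,b in zip(("plain","lip"),pc,tc): print(n,a,b,"atz scene",atz("scene",a,.073),"top",atz("top",b,.073),"tri",tri(a,b))
# plate corners local: x across, y to lip
yl=np.arctan2(*(atz("top",tc[1],.073)-atz("top",tc[0],.073))[[1,0]])
cen=(atz("top",tc[0],.073)+atz("top",tc[1],.073))/2
p0=[cen[0],cen[1],yl-np.pi/2];print(p0)
Z=.073
L=dict(pl=(0,-.075,Z),li=(0,.075,Z),a=(-.039,-.1,Z),b=(.039,-.1,Z))
print({k:proj("top",pose2(p0,[v]))[0].round(1) for k,v in L.items()})
# plain-end corners & lip outer top corners z+6
tp=C((165,195),5,[(413,58),(528,195)]); sp=C((360,150),5,[(118,368),(336,432)])
print(tp,sp,[proj("scene",pose2(p0,[L[k]]))[0].round(1) for k in "ab"])
rk=C((340,190),4,[(99,252),(353,214),(371,338),(119,374)]); rs=C((110,190),4,[(540,150),(238,280),(310,380),(622,240)])
print("rack top",[atz("top",u,.06).round(4) for u in rk],"\nscene",[atz("scene",u,.06).round(4) for u in rs])
# drift dome, bolt top
b=tri(C((110,190),4,[(498,139)])[0],C((340,190),4,[(178,306)])[0]);print("bolt top",b)
d=tri(C((110,190),4,[(334,210)])[0],C((340,190),4,[(317,284)])[0]);print("drift top",d)
E
```

```text
scene cam at [ 1.11208767 -0.37309933  0.63077018]
top cam at [ 0.50202785 -0.09275906  1.17747272]
plain (409.4, 220.6) (249.4, 227.0) atz scene [0.57723696 0.06706479 0.073     ] top [0.57843635 0.06644504 0.073     ] tri [0.5783293  0.06623626 0.07411747]
lip (431.6, 175.8) (195.0, 270.8) atz scene [0.47994873 0.1819359  0.073     ] top [0.48137535 0.18053913 0.073     ] tri [0.48149928 0.1803423  0.07442029]
[np.float64(0.5299058520537122), np.float64(0.1234920867645489), np.float64(0.7049062300394464)]
{'pl': array([249.4, 227. ]), 'li': array([195. , 270.8]), 'a': array([269.8, 233.7]), 'b': array([247.2, 205.8])}
[(247.2, 206.2), (270.2, 233.6)] [(383.2, 223.2), (426.8, 236.0)] [array([383.6, 223.4]), array([427.5, 236.1])]
rack top [array([ 0.5291, -0.1839,  0.06  ]), array([ 0.553 , -0.3218,  0.06  ]), array([ 0.4859, -0.3323,  0.06  ]), array([ 0.4632, -0.1959,  0.06  ])] 
scene [array([ 0.4604, -0.195 ,  0.06  ]), array([ 0.4865, -0.3323,  0.06  ]), array([ 0.5525, -0.3202,  0.06  ]), array([ 0.5287, -0.1833,  0.06  ])]
bolt top [ 0.50066657 -0.22218691  0.10680096]
drift top [ 0.51405979 -0.29360043  0.10637429]
```

```bash
cat >> h.py <<'E'
def tool(s):
    return cv2.Rodrigues(np.array(s["tool_rot"],float))[0]
def show(s):
    R=tool(s); print("t",round(s["t"],2),"pos",np.round(s["position"]*1000,1),"F",np.round(s["force"],2),"T",np.round(s["ft_torque"],3),"gap",round(s["finger_gap"]*1000,1),"xdown",np.round(R[:,0],4),"jaw az",round(np.degrees(np.arctan2(R[1,2],R[0,2])),2),"q",np.round(s["q"],2))
def delta(s,P,R=None):
    R=tool(s) if R is None else R
    return R.T@(np.array(P)-s["position"])*100  # cm
E
python3 - <<'E'
from h import *
from station import ctrl
s=ctrl.read_state();show(s);R=tool(s);print(R.round(4))
for az in (10.6,190.6):
    a=np.radians(az);z=np.array([np.cos(a),np.sin(a),0]);x=np.array([0,0,-1.]);Rt=np.c_[x,np.cross(z,x),z]
    w=cv2.Rodrigues(R.T@Rt)[0].ravel();print(az,"w",w.round(4),"delta in new axes",(Rt.T@(np.array([.5139,-.2936,.16])-s["position"])*100).round(2))
E
```

```text
t 1.9 pos [ 227.3 -473.2  231.3] F [-0.7  -0.63  0.6 ] T [0.053 0.016 0.013] gap 85.7 xdown [ 0. -0. -1.] jaw az -64.34 q [-1.25  0.05  0.1   1.62  0.    1.44]
[[ 0.      0.9014  0.433 ]
 [-0.      0.433  -0.9014]
 [-1.      0.      0.    ]]
10.6 w [-1.308  0.    -0.   ] delta in new axes [ 7.13 12.39 31.47]
190.6 w [ 1.8336 -0.     -0.    ] delta in new axes [  7.13 -12.39 -31.47]
```

Emit:
send_rows(motion=[{"wx": -0.145, "claw": 0}, {"wx": -0.145}, {"wx": -0.145}, {"wx": -0.145}, {"wx": -0.145}, {"wx": -0.145}, {"wx": -0.145}, {"wx": -0.145}, {"wx": -0.148}, {"dy": 1.55, "dz": 3.93}, {"dy": 1.55, "dz": 3.93}, {"dy": 1.55, "dz": 3.93}, {"dy": 1.55, "dz": 3.93}, {"dy": 1.55, "dz": 3.93}, {"dy": 1.55, "dz": 3.93}, {"dy": 1.55, "dz": 3.93, "dx": 2}, {"dy": 1.54, "dz": 3.96, "dx": 3}, {}])

```text
validation failed for argument at $.mo...
```

```bash
python3 - <<'E'
from h import *
from station import ctrl
s=ctrl.read_state();show(s);print(delta(s,[.5139,-.2936,.064]))
E
```

```text
t 1.9 pos [ 227.3 -473.2  231.3] F [-0.7  -0.63  0.6 ] T [0.053 0.016 0.013] gap 85.7 xdown [ 0. -0. -1.] jaw az -64.34 q [-1.25  0.05  0.1   1.62  0.    1.44]
[16.73174396 33.61080312 -3.78315737]
```

Emit:
send_rows(motion=[{"dx": 0, "dy": 0, "dz": 0, "wx": -0.145, "wy": 0, "wz": 0, "claw": 0}])

```text
t: 2.0
position: [0.2273, -0.4733, 0.2313]
tool_rot: [0.76, 1.434, -0.76]
force: [-0.5, -1.1, -1.0]
finger_gap: 0.0853
```

Emit:
send_rows(motion=[{"wx": -0.145}, {"wx": -0.145}, {"wx": -0.145}, {"wx": -0.145}, {"wx": -0.145}, {"wx": -0.145}, {"wx": -0.145}, {"wx": -0.148}])

```text
validation failed for argument at $.mo...
```

Emit:
send_rows(motion=[{"dx": 0, "dy": 0, "dz": 0, "wx": -0.145, "wy": 0, "wz": 0, "claw": 0}, {"dx": 0, "dy": 0, "dz": 0, "wx": -0.145, "wy": 0, "wz": 0, "claw": 0}, {"dx": 0, "dy": 0, "dz": 0, "wx": -0.145, "wy": 0, "wz": 0, "claw": 0}, {"dx": 0, "dy": 0, "dz": 0, "wx": -0.145, "wy": 0, "wz": 0, "claw": 0}, {"dx": 0, "dy": 0, "dz": 0, "wx": -0.145, "wy": 0, "wz": 0, "claw": 0}, {"dx": 0, "dy": 0, "dz": 0, "wx": -0.145, "wy": 0, "wz": 0, "claw": 0}, {"dx": 0, "dy": 0, "dz": 0, "wx": -0.145, "wy": 0, "wz": 0, "claw": 0}, {"dx": 0, "dy": 0, "dz": 0, "wx": -0.148, "wy": 0, "wz": 0, "claw": 0}, {"dx": 0, "dy": 1.55, "dz": 3.93, "wx": 0, "wy": 0, "wz": 0, "claw": 0}, {"dx": 0, "dy": 1.55, "dz": 3.93, "wx": 0, "wy": 0, "wz": 0, "claw": 0}, {"dx": 0, "dy": 1.55, "dz": 3.93, "wx": 0, "wy": 0, "wz": 0, "claw": 0}, {"dx": 0, "dy": 1.55, "dz": 3.93, "wx": 0, "wy": 0, "wz": 0, "claw": 0}, {"dx": 0, "dy": 1.55, "dz": 3.93, "wx": 0, "wy": 0, "wz": 0, "claw": 0}, {"dx": 0, "dy": 1.55, "dz": 3.93, "wx": 0, "wy": 0, "wz": 0, "claw": 0}, {"dx": 2, "dy": 1.55, "dz": 3.93, "wx": 0, "wy": 0, "wz": 0, "claw": 0}, {"dx": 2.5, "dy": 1.54, "dz": 3.96, "wx": 0, "wy": 0, "wz": 0, "claw": 0}, {"dx": 0, "dy": 0, "dz": 0, "wx": 0, "wy": 0, "wz": 0, "claw": 0}, {"dx": 0, "dy": 0, "dz": 0, "wx": 0, "wy": 0, "wz": 0, "claw": 0}])

```text
t: 3.8
position: [0.5137, -0.2924, 0.1849]
tool_rot: [-0.146, 1.568, 0.148]
force: [-0.0, 0.5, 1.8]
finger_gap: 0.0853
```

```bash
python3 - <<'E'
from h import *
from station import ctrl
s=ctrl.read_state();show(s);print(delta(s,[.5139,-.2936,.064]))
E
```

```text
t 3.8 pos [ 513.7 -292.4  184.9] F [-0.05  0.48  1.84] T [-0.001  0.009  0.011] gap 85.3 xdown [-0.0028  0.0013 -1.    ] jaw az 10.73 q [-0.63  0.22  0.2   1.55 -0.    0.75]
[12.08953822 -0.14242421  0.02312599]
```

Emit:
send_rows(motion=[{"dx": 3, "dy": -0.1, "dz": 0, "wx": 0, "wy": 0, "wz": 0, "claw": 0}, {"dx": 3, "dy": 0, "dz": 0, "wx": 0, "wy": 0, "wz": 0, "claw": 0}, {"dx": 3, "dy": 0, "dz": 0, "wx": 0, "wy": 0, "wz": 0, "claw": 0}, {"dx": 2, "dy": 0, "dz": 0, "wx": 0, "wy": 0, "wz": 0, "claw": 0}, {"dx": 0.9, "dy": 0, "dz": 0, "wx": 0, "wy": 0, "wz": 0, "claw": 0}, {"dx": 0, "dy": 0, "dz": 0, "wx": 0, "wy": 0, "wz": 0, "claw": 0}, {"dx": 0, "dy": 0, "dz": 0, "wx": 0, "wy": 0, "wz": 0, "claw": 0}])

```text
t: 4.5
position: [0.5144, -0.2957, 0.0691]
tool_rot: [-0.146, 1.564, 0.143]
force: [-0.1, -0.0, 0.8]
finger_gap: 0.0855
```

```bash
python3 - <<'E'
from h import *
from station import ctrl,imaging
s=ctrl.read_state();show(s);print(delta(s,[.5139,-.2936,.064]))
f=imaging.grab_frame("scene")["frame"];cv2.imwrite("pics/g1.png",cv2.resize(f[150:330,100:300],None,fx=3,fy=3))
E
```

```text
t 4.5 pos [ 514.4 -295.7   69.1] F [-0.1  -0.01  0.77] T [ 0.014 -0.016 -0.039] gap 85.5 xdown [ 0.0021 -0.0016 -1.    ] jaw az 10.54 q [-0.63  0.25 -0.    1.32 -0.    0.75]
[ 0.51322769  0.22195062 -0.01418851]
```

View pics/g1.png

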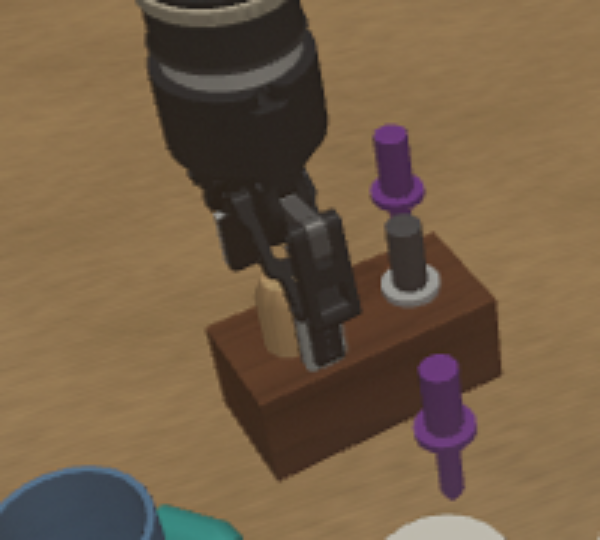

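Emit:
send_rows(motion=[{"dx": 0.2, "dy": 0.15, "dz": 0, "wx": 0, "wy": 0, "wz": 0, "claw": 0}, {"dx": 0, "dy": 0, "dz": 0, "wx": 0, "wy": 0, "wz": 0, "claw": 0}, {"dx": 0, "dy": 0, "dz": 0, "wx": 0, "wy": 0, "wz": 0, "claw": 0}])

```text
t: 4.85
position: [0.5141, -0.2932, 0.0659]
tool_rot: [-0.146, 1.565, 0.145]
force: [0.2, 0.6, 0.6]
finger_gap: 0.0858
```

```bash
python3 - <<'E'
from h import *
from station import ctrl,imaging
s=ctrl.read_state();show(s);print(delta(s,[.5139,-.2936,.065]))
E
```

```text
t 4.85 pos [ 514.1 -293.2   65.9] F [0.22 0.57 0.62] T [-0.    -0.    -0.023] gap 85.8 xdown [ 8.e-04 -6.e-04 -1.e+00] jaw az 10.61 q [-0.63  0.25 -0.01  1.31 -0.    0.75]
[ 0.09470626 -0.0362899  -0.02763006]
```

Good. Closing.

Emit:
send_rows(motion=[{"dx": 0, "dy": 0, "dz": 0, "wx": 0, "wy": 0, "wz": 0, "claw": 255}, {"dx": 0, "dy": 0, "dz": 0, "wx": 0, "wy": 0, "wz": 0, "claw": 255}, {"dx": 0, "dy": 0, "dz": 0, "wx": 0, "wy": 0, "wz": 0, "claw": 255}, {"dx": 0, "dy": 0, "dz": 0, "wx": 0, "wy": 0, "wz": 0, "claw": 255}, {"dx": 0, "dy": 0, "dz": 0, "wx": 0, "wy": 0, "wz": 0, "claw": 255}, {"dx": 0, "dy": 0, "dz": 0, "wx": 0, "wy": 0, "wz": 0, "claw": 255}], newtons=60)

```text
t: 5.45
position: [0.5139, -0.2932, 0.0655]
tool_rot: [-0.145, 1.566, 0.145]
force: [-0.3, 0.8, 1.5]
finger_gap: 0.0263
```

```bash
python3 - <<'E'
from h import *
from station import ctrl,imaging
s=ctrl.read_state();show(s)
E
```

```text
t 5.45 pos [ 513.9 -293.2   65.5] F [-0.25  0.8   1.46] T [ 0.042  0.013 -0.066] gap 26.3 xdown [ 4.e-04 -2.e-04 -1.e+00] jaw az 10.6 q [-0.63  0.25 -0.01  1.31  0.    0.75]
```

Emit:
send_rows(motion=[{"dx": -2, "dy": 0, "dz": 0, "wx": 0, "wy": 0, "wz": 0, "claw": 255}, {"dx": -3.5, "dy": 0, "dz": 0, "wx": 0, "wy": 0, "wz": 0, "claw": 255}, {"dx": -3.5, "dy": 0, "dz": 0, "wx": 0, "wy": 0, "wz": 0, "claw": 255}, {"dx": -3, "dy": 0, "dz": 0, "wx": 0, "wy": 0, "wz": 0, "claw": 255}, {"dx": 0, "dy": 0, "dz": 0, "wx": -0.14, "wy": 0, "wz": 0, "claw": 255}, {"dx": 0, "dy": 0, "dz": 0, "wx": -0.14, "wy": 0, "wz": 0, "claw": 255}, {"dx": 0, "dy": 0, "dz": 0, "wx": -0.14, "wy": 0, "wz": 0, "claw": 255}, {"dx": 0, "dy": 0, "dz": 0, "wx": -0.14, "wy": 0, "wz": 0, "claw": 255}, {"dx": 0, "dy": 0, "dz": 0, "wx": -0.14, "wy": 0, "wz": 0, "claw": 255}, {"dx": 0, "dy": 0, "dz": 0, "wx": -0.14, "wy": 0, "wz": 0, "claw": 255}, {"dx": 0, "dy": 0, "dz": 0, "wx": -0.14, "wy": 0, "wz": 0, "claw": 255}, {"dx": 0, "dy": 0, "dz": 0, "wx": -0.14, "wy": 0, "wz": 0, "claw": 255}, {"dx": 0, "dy": 0, "dz": 0, "wx": -0.14, "wy": 0, "wz": 0, "claw": 255}, {"dx": 0, "dy": 0, "dz": 0, "wx": -0.14, "wy": 0, "wz": 0, "claw": 255}, {"dx": 0, "dy": 0, "dz": 0, "wx": -0.14, "wy": 0, "wz": 0, "claw": 255}, {"dx": 0, "dy": 0, "dz": 0, "wx": -0.14, "wy": 0, "wz": 0, "claw": 255}, {"dx": 0, "dy": 0, "dz": 0, "wx": -0.14, "wy": 0, "wz": 0, "claw": 255}, {"dx": 0, "dy": 0, "dz": 0, "wx": -0.14, "wy": 0, "wz": 0, "claw": 255}, {"dx": 0, "dy": 0, "dz": 0, "wx": -0.13, "wy": 0, "wz": 0, "claw": 255}, {"dx": 0, "dy": 0, "dz": 0, "wx": 0, "wy": 0, "wz": 0, "claw": 255}])

```text
t: 7.45
position: [0.5134, -0.2929, 0.1846]
tool_rot: [-1.705, 0.789, 1.707]
force: [0.2, -0.5, -1.4]
finger_gap: 0.0265
```

```bash
python3 - <<'E'
from h import *
from station import ctrl,imaging
s=ctrl.read_state();show(s); print(delta(s,[.578,.0665,.16]))
E
```

```text
t 7.45 pos [ 513.4 -292.9  184.6] F [ 0.25 -0.47 -1.41] T [ 0.03  -0.001 -0.038] gap 26.5 xdown [-1.1e-03  8.0e-04 -1.0e+00] jaw az 130.34 q [-0.63  0.22  0.19  1.55  0.   -1.34]
[  2.47960538 -28.18205339  23.21112523]
```

Emit:
send_rows(motion=[{"dx": 0, "dy": -3.52, "dz": 2.9, "wx": 0, "wy": 0, "wz": 0, "claw": 255}, {"dx": 0, "dy": -3.52, "dz": 2.9, "wx": 0, "wy": 0, "wz": 0, "claw": 255}, {"dx": 0, "dy": -3.52, "dz": 2.9, "wx": 0, "wy": 0, "wz": 0, "claw": 255}, {"dx": 0, "dy": -3.52, "dz": 2.9, "wx": 0, "wy": 0, "wz": 0, "claw": 255}, {"dx": 0, "dy": -3.52, "dz": 2.9, "wx": 0, "wy": 0, "wz": 0, "claw": 255}, {"dx": 0, "dy": -3.52, "dz": 2.9, "wx": 0, "wy": 0, "wz": 0, "claw": 255}, {"dx": 0, "dy": -3.52, "dz": 2.9, "wx": 0, "wy": 0, "wz": 0, "claw": 255}, {"dx": 0, "dy": -3.52, "dz": 2.9, "wx": 0, "wy": 0, "wz": 0, "claw": 255}, {"dx": 1, "dy": 0, "dz": 0, "wx": 0, "wy": 0, "wz": 0, "claw": 255}, {"dx": 1.2, "dy": 0, "dz": 0, "wx": 0, "wy": 0, "wz": 0, "claw": 255}, {"dx": 0, "dy": 0, "dz": 0, "wx": 0, "wy": 0, "wz": 0, "claw": 255}, {"dx": 0, "dy": 0, "dz": 0, "wx": 0, "wy": 0, "wz": 0, "claw": 255}])

```text
t: 8.65
position: [0.5774, 0.0647, 0.1622]
tool_rot: [-1.703, 0.793, 1.707]
force: [0.6, -0.8, -0.2]
finger_gap: 0.0261
```

```bash
python3 - <<'E'
from h import *
from station import ctrl,imaging
s=ctrl.read_state();show(s); print(delta(s,[.578,.0665,.16]))
f=imaging.grab_frame("scene")["frame"];cv2.imwrite("pics/i1.png",cv2.resize(f[130:260,340:480],None,fx=5,fy=5,interpolation=cv2.INTER_CUBIC)[:600])
f=imaging.grab_frame("top")["frame"];cv2.imwrite("pics/i1t.png",cv2.resize(f[180:300,160:290],None,fx=5,fy=5,interpolation=cv2.INTER_CUBIC))
s=ctrl.read_state();show(s)
tip=s["position"]-[0,0,.0575]; print(proj("scene",tip),proj("top",tip))
E
```

```text
t 8.65 pos [577.4  64.7 162.2] F [ 0.57 -0.76 -0.22] T [-0.004  0.084  0.051] gap 26.1 xdown [-2.4e-03 -3.0e-04 -1.0e+00] jaw az 130.19 q [-0.    0.19  0.12  1.5  -0.   -0.71]
[ 0.21969384 -0.16669758  0.09717005]
t 8.75 pos [578.2  64.7 163.5] F [ 0.3  -0.21 -1.11] T [-0.041  0.028  0.001] gap 26.0 xdown [ 1.e-04 -1.e-04 -1.e+00] jaw az 130.2 q [-0.    0.19  0.12  1.5  -0.   -0.71]
[[411.2169398  206.34599829]] [[247.98667798 225.99441826]]
```

View pics/i1.png

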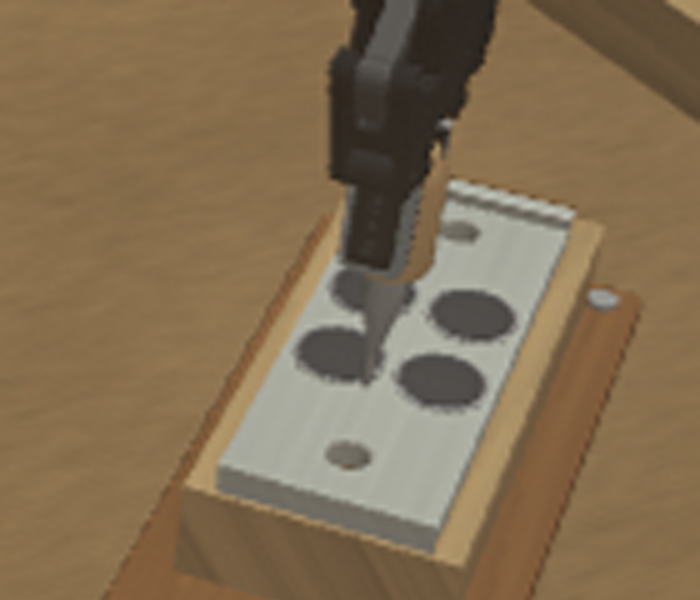

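View pics/i1t.png

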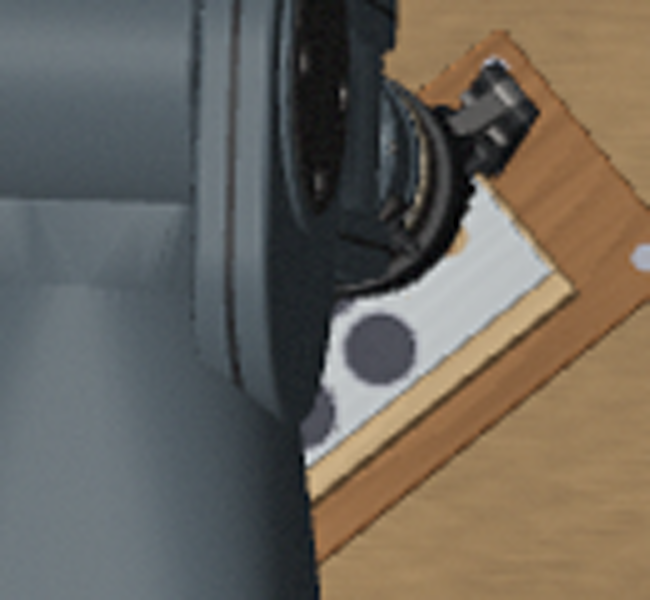

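```bash
python3 - <<'E'
from h import *
from station import ctrl,imaging
s=ctrl.read_state();show(s)
p=s["position"]
for h in (-.0575,-.0055,.01,.0285): print(h,proj("scene",p+[0,0,h]))
# image of tip 2mm shifts
y=np.array([-.6478,.7618,0]);x=np.array([.7618,.6478,0])
t=p-[0,0,.0575]
for v in (x,y): print(proj("scene",t+v*.002)-proj("scene",t))
E
```

```text
t 8.75 pos [578.2  64.7 163.5] F [ 0.3  -0.21 -1.11] T [-0.041  0.028  0.001] gap 26.0 xdown [ 1.e-04 -1.e-04 -1.e+00] jaw az 130.2 q [-0.    0.19  0.12  1.5  -0.   -0.71]
-0.0575 [[411.2169398  206.34599829]]
-0.0055 [[415.68536641 181.14975318]]
0.01 [[417.09269304 173.21422017]]
0.0285 [[418.82105082 163.46847963]]
[[1.1384881  0.31210521]]
[[ 0.33288901 -0.660088  ]]
```

```bash
python3 - <<'E'
from h import *
from station import ctrl,imaging
f=imaging.grab_frame("scene")["frame"];np.save("f.npy",f);cv2.imwrite("pics/i2.png",cv2.resize(f[165:225,385:445],None,fx=10,fy=10,interpolation=cv2.INTER_CUBIC))
s=ctrl.read_state();show(s)
print(atz("scene",(413,206.2),s["position"][2]-.0575), atz("scene",(418.8,183.9),s["position"][2]-.0055))
E
```

```text
t 8.8 pos [578.4  64.8 163.8] F [-0.19  0.4  -1.54] T [-0.02  -0.01  -0.004] gap 26.3 xdown [ 8.e-04 -1.e-04 -1.e+00] jaw az 130.21 q [-0.    0.19  0.12  1.5  -0.   -0.71]
[0.57942217 0.06746203 0.10628952] [0.58703966 0.06478075 0.15828952]
```

View pics/i2.png

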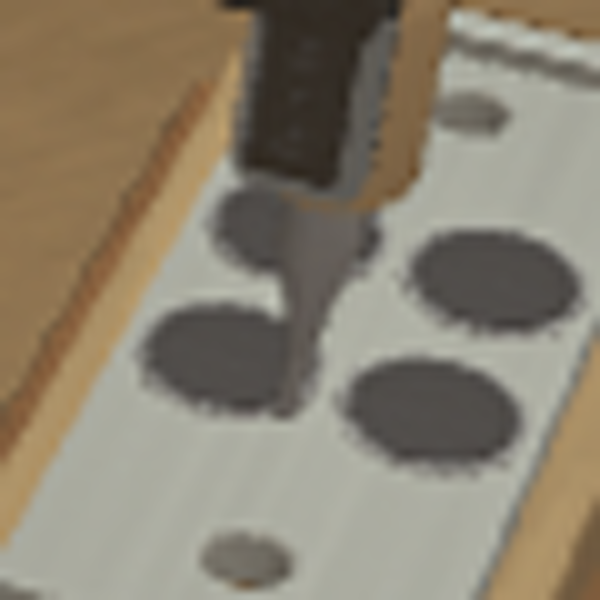

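Emit:
send_rows(motion=[{"dx": 0.7, "dy": 0.22, "dz": 0.1, "wx": 0, "wy": 0, "wz": 0, "claw": 255}, {"dx": 1, "dy": 0, "dz": 0, "wx": 0, "wy": 0, "wz": 0, "claw": 255}, {"dx": 0.8, "dy": 0, "dz": 0, "wx": 0, "wy": 0, "wz": 0, "claw": 255}, {"dx": 0, "dy": 0, "dz": 0, "wx": 0, "wy": 0, "wz": 0, "claw": 255}, {"dx": 0, "dy": 0, "dz": 0, "wx": 0, "wy": 0, "wz": 0, "claw": 255}, {"dx": 0, "dy": 0, "dz": 0, "wx": 0, "wy": 0, "wz": 0, "claw": 255}])

```text
t: 9.4
position: [0.576, 0.0655, 0.1385]
tool_rot: [-1.707, 0.789, 1.706]
force: [0.4, -0.3, -1.4]
finger_gap: 0.0265
```

```bash
python3 - <<'E'
from h import *
from station import ctrl,imaging
f=imaging.grab_frame("scene")["frame"];cv2.imwrite("pics/i3.png",cv2.resize(f[180:240,385:445],None,fx=10,fy=10,interpolation=cv2.INTER_CUBIC))
s=ctrl.read_state();show(s)
E
```

```text
t 9.45 pos [576.1  65.5 138.7] F [ 0.11  0.63 -1.7 ] T [-0.027  0.009  0.046] gap 26.2 xdown [ 8.e-04 -0.e+00 -1.e+00] jaw az 130.36 q [-0.    0.19  0.07  1.45 -0.   -0.71]
```

View pics/i3.png

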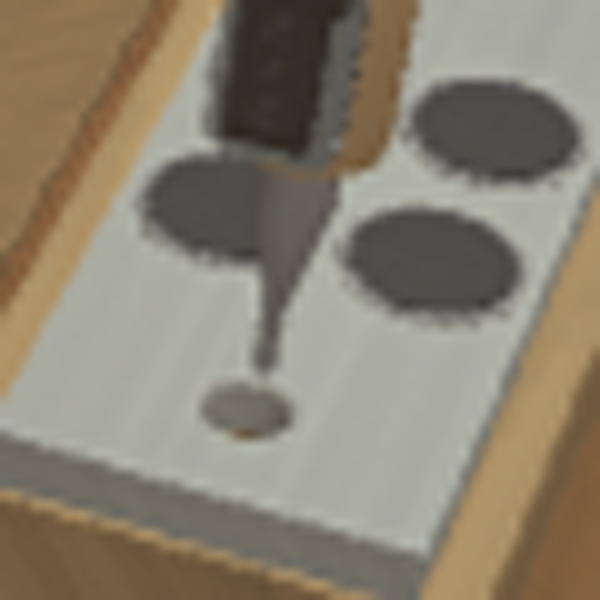

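Emit:
send_rows(motion=[{"dx": 0, "dy": 0.15, "dz": 0.38, "wx": 0, "wy": 0, "wz": 0, "claw": 255}, {"dx": 0.3, "dy": 0, "dz": 0, "wx": 0, "wy": 0, "wz": 0, "claw": 255}, {"dx": 0.3, "dy": 0, "dz": 0, "wx": 0, "wy": 0, "wz": 0, "claw": 255}, {"dx": 0.2, "dy": 0, "dz": 0, "wx": 0, "wy": 0, "wz": 0, "claw": 255}, {"dx": 0.2, "dy": 0, "dz": 0, "wx": 0, "wy": 0, "wz": 0, "claw": 255}, {"dx": 0.1, "dy": 0, "dz": 0, "wx": 0, "wy": 0, "wz": 0, "claw": 255}, {"dx": 0, "dy": 0, "dz": 0, "wx": 0, "wy": 0, "wz": 0, "claw": 255}, {"dx": 0, "dy": 0, "dz": 0, "wx": 0, "wy": 0, "wz": 0, "claw": 255}])

```text
t: 10.25
position: [0.5723, 0.0673, 0.1273]
tool_rot: [-1.706, 0.789, 1.706]
force: [-0.1, 0.3, -1.6]
finger_gap: 0.0263
```

```bash
python3 - <<'E'
from h import *
from station import ctrl,imaging
f=imaging.grab_frame("scene")["frame"];cv2.imwrite("pics/i4.png",cv2.resize(f[180:240,385:445],None,fx=10,fy=10,interpolation=cv2.INTER_CUBIC))
s=ctrl.read_state();show(s)
E
```

```text
t 10.3 pos [572.3  67.3 127.4] F [ 0.63  0.32 -0.61] T [0.008 0.021 0.005] gap 26.1 xdown [ 3.e-04 -0.e+00 -1.e+00] jaw az 130.35 q [ 0.    0.18  0.04  1.43 -0.   -0.7 ]
```

View pics/i4.png

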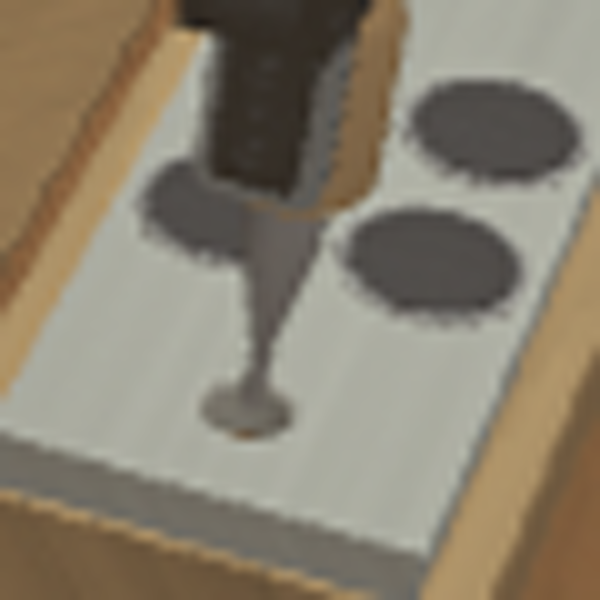

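Emit:
send_rows(motion=[{"dx": 0.2, "dy": 0, "dz": 0, "wx": 0, "wy": 0, "wz": 0, "claw": 255}, {"dx": 0.2, "dy": 0, "dz": 0, "wx": 0, "wy": 0, "wz": 0, "claw": 255}, {"dx": 0.2, "dy": 0, "dz": 0, "wx": 0, "wy": 0, "wz": 0, "claw": 255}, {"dx": 0.1, "dy": 0, "dz": 0, "wx": 0, "wy": 0, "wz": 0, "claw": 255}, {"dx": 0.1, "dy": 0, "dz": 0, "wx": 0, "wy": 0, "wz": 0, "claw": 255}, {"dx": 0.1, "dy": 0, "dz": 0, "wx": 0, "wy": 0, "wz": 0, "claw": 255}, {"dx": 0, "dy": 0, "dz": 0, "wx": 0, "wy": 0, "wz": 0, "claw": 255}])

```text
t: 11.0
position: [0.5721, 0.0673, 0.1181]
tool_rot: [-1.706, 0.789, 1.706]
force: [-0.2, 0.0, -2.1]
finger_gap: 0.026
```

Emit:
send_rows(motion=[{"dx": 0, "dy": 0, "dz": 0, "wx": 0, "wy": 0, "wz": 0, "claw": 255}])

```text
t: 11.1
position: [0.5722, 0.0673, 0.1183]
tool_rot: [-1.706, 0.789, 1.706]
force: [0.9, -0.1, -1.5]
finger_gap: 0.026
```

Emit:
send_rows(motion=[{"dx": 0.1, "dy": 0, "dz": 0, "wx": 0, "wy": 0, "wz": 0, "claw": 255}, {"dx": 0.1, "dy": 0, "dz": 0, "wx": 0, "wy": 0, "wz": 0, "claw": 255}, {"dx": 0, "dy": 0, "dz": 0, "wx": 0, "wy": 0, "wz": 0, "claw": 255}])

```text
t: 11.4
position: [0.5721, 0.0674, 0.1161]
tool_rot: [-1.706, 0.789, 1.707]
force: [0.0, 0.6, -0.7]
finger_gap: 0.0263
```

Emit:
send_rows(motion=[{"dx": 0.1, "dy": 0, "dz": 0, "wx": 0, "wy": 0, "wz": 0, "claw": 255}, {"dx": 0, "dy": 0, "dz": 0, "wx": 0, "wy": 0, "wz": 0, "claw": 255}])

```text
t: 11.6
position: [0.5722, 0.0673, 0.1152]
tool_rot: [-1.706, 0.789, 1.706]
force: [-0.1, -0.1, -1.4]
finger_gap: 0.026
```

Emit:
send_rows(motion=[{"dx": 0, "dy": 0, "dz": 0.1, "wx": 0, "wy": 0, "wz": 0, "claw": 255}, {"dx": 0, "dy": 0, "dz": 0.1, "wx": 0, "wy": 0, "wz": 0, "claw": 255}, {"dx": 0, "dy": 0, "dz": 0.1, "wx": 0, "wy": 0, "wz": 0, "claw": 255}, {"dx": 0, "dy": 0, "dz": 0.05, "wx": 0, "wy": 0, "wz": 0, "claw": 255}])

```text
t: 12.0
position: [0.5703, 0.0695, 0.1154]
tool_rot: [-1.707, 0.79, 1.705]
force: [2.8, -2.7, -1.9]
finger_gap: 0.0264
```

Emit:
send_rows(motion=[{"dx": 0, "dy": 0, "dz": 0.1, "wx": 0, "wy": 0, "wz": 0, "claw": 255}, {"dx": 0, "dy": 0, "dz": 0, "wx": 0, "wy": 0, "wz": 0, "claw": 255}])

```text
t: 12.2
position: [0.5693, 0.0707, 0.1154]
tool_rot: [-1.706, 0.789, 1.706]
force: [0.9, -1.8, -2.3]
finger_gap: 0.0262
```

```bash
python3 - <<'E'
from h import *
from station import ctrl,imaging
f=imaging.grab_frame("scene")["frame"];cv2.imwrite("pics/i5.png",cv2.resize(f[180:240,385:445],None,fx=10,fy=10,interpolation=cv2.INTER_CUBIC))
s=ctrl.read_state();show(s)
E
```

```text
t 12.25 pos [569.4  70.7 115.4] F [ 1.09 -2.04 -1.33] T [-0.533 -0.362 -0.075] gap 26.5 xdown [ 2.e-04 -2.e-04 -1.e+00] jaw az 130.35 q [ 0.01  0.18  0.01  1.4  -0.   -0.7 ]
```

View pics/i5.png

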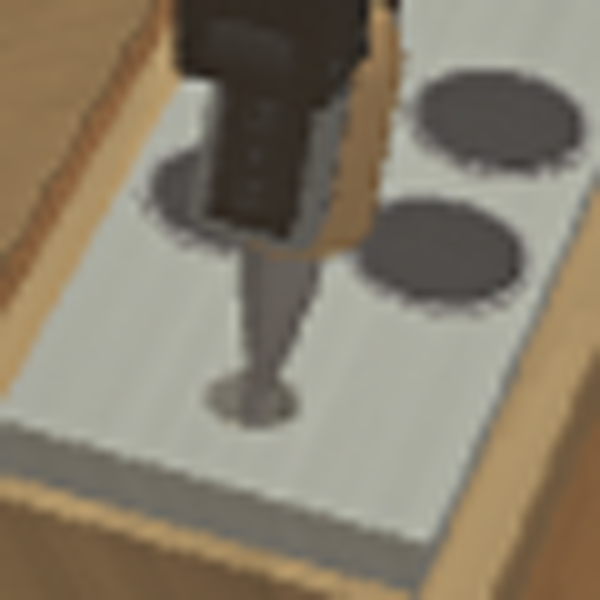

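Emit:
send_rows(motion=[{"dx": 0.2, "dy": 0, "dz": 0.05, "wx": 0, "wy": 0, "wz": 0, "claw": 255}, {"dx": 0.2, "dy": 0, "dz": 0, "wx": 0, "wy": 0, "wz": 0, "claw": 255}, {"dx": 0.2, "dy": 0, "dz": 0, "wx": 0, "wy": 0, "wz": 0, "claw": 255}])

```text
t: 12.55
position: [0.5698, 0.0712, 0.1101]
tool_rot: [-1.708, 0.788, 1.704]
force: [1.6, -2.0, 2.0]
finger_gap: 0.0262
```

Emit:
send_rows(motion=[{"dx": 0.2, "dy": 0, "dz": 0, "wx": 0, "wy": 0, "wz": 0, "claw": 255}, {"dx": 0.2, "dy": 0, "dz": 0, "wx": 0, "wy": 0, "wz": 0, "claw": 255}])

```text
t: 12.75
position: [0.5693, 0.0711, 0.1055]
tool_rot: [-1.707, 0.789, 1.705]
force: [1.8, -2.0, 0.7]
finger_gap: 0.0265
```

Emit:
send_rows(motion=[{"dx": 0.2, "dy": 0, "dz": 0, "wx": 0, "wy": 0, "wz": 0, "claw": 255}, {"dx": 0.2, "dy": 0, "dz": 0, "wx": 0, "wy": 0, "wz": 0, "claw": 255}])

```text
t: 12.95
position: [0.569, 0.0712, 0.1011]
tool_rot: [-1.706, 0.789, 1.706]
force: [1.5, -2.7, 1.9]
finger_gap: 0.0265
```

Emit:
send_rows(motion=[{"dx": 0.2, "dy": 0, "dz": 0, "wx": 0, "wy": 0, "wz": 0, "claw": 255}, {"dx": 0.2, "dy": 0, "dz": 0, "wx": 0, "wy": 0, "wz": 0, "claw": 255}])

```text
t: 13.15
position: [0.569, 0.0712, 0.0971]
tool_rot: [-1.706, 0.789, 1.706]
force: [2.1, -1.3, 1.2]
finger_gap: 0.0264
```

Emit:
send_rows(motion=[{"dx": 0.2, "dy": 0, "dz": 0, "wx": 0, "wy": 0, "wz": 0, "claw": 255}, {"dx": 0.1, "dy": 0, "dz": 0, "wx": 0, "wy": 0, "wz": 0, "claw": 255}])

```text
t: 13.35
position: [0.5688, 0.0712, 0.0939]
tool_rot: [-1.706, 0.789, 1.707]
force: [1.8, -1.2, 0.9]
finger_gap: 0.0258
```

```bash
python3 - <<'E'
from h import *
from station import ctrl,imaging
s=ctrl.read_state();show(s)
R=tool(s);print("F tool",(R.T@s["force"]).round(2),"T tool",(R.T@s["ft_torque"]).round(2))
E
```

```text
t 13.35 pos [568.8  71.2  93.9] F [ 1.76 -1.24  0.91] T [-0.444 -0.402 -0.049] gap 25.8 xdown [-4.e-04  2.e-04 -1.e+00] jaw az 130.35 q [ 0.01  0.19 -0.02  1.36  0.   -0.7 ]
F tool [-0.91 -0.54 -2.09] T tool [ 0.05  0.6  -0.02]
```

Emit:
send_rows(motion=[{"dx": 0.1, "dy": 0, "dz": 0, "wx": 0, "wy": 0, "wz": 0, "claw": 255}, {"dx": 0.1, "dy": 0, "dz": 0, "wx": 0, "wy": 0, "wz": 0, "claw": 255}, {"dx": 0.1, "dy": 0, "dz": 0, "wx": 0, "wy": 0, "wz": 0, "claw": 255}])

```text
t: 13.65
position: [0.5689, 0.0712, 0.0911]
tool_rot: [-1.706, 0.789, 1.707]
force: [1.3, -1.5, -0.2]
finger_gap: 0.0262
```

Emit:
send_rows(motion=[{"dx": 0.1, "dy": 0, "dz": 0, "wx": 0, "wy": 0, "wz": 0, "claw": 255}, {"dx": 0.1, "dy": 0, "dz": 0, "wx": 0, "wy": 0, "wz": 0, "claw": 255}])

```text
t: 13.85
position: [0.5689, 0.0712, 0.0892]
tool_rot: [-1.706, 0.789, 1.706]
force: [1.7, -1.9, 0.7]
finger_gap: 0.0263
```

```bash
python3 - <<'E'
from h import *
from station import ctrl,imaging
f=imaging.grab_frame("scene")["frame"];cv2.imwrite("pics/i6.png",cv2.resize(f[160:240,385:465],None,fx=7,fy=7,interpolation=cv2.INTER_CUBIC))
s=ctrl.read_state();show(s)
R=tool(s);print("F tool",(R.T@s["force"]).round(2),"T tool",(R.T@s["ft_torque"]).round(2))
E
```

```text
t 13.9 pos [568.9  71.2  89. ] F [ 2.72 -1.54  0.11] T [-0.345 -0.419 -0.022] gap 26.5 xdown [-3.e-04  1.e-04 -1.e+00] jaw az 130.35 q [ 0.01  0.19 -0.03  1.35  0.   -0.7 ]
F tool [-0.11 -1.07 -2.93] T tool [ 0.02  0.53 -0.1 ]
```

View pics/i6.png

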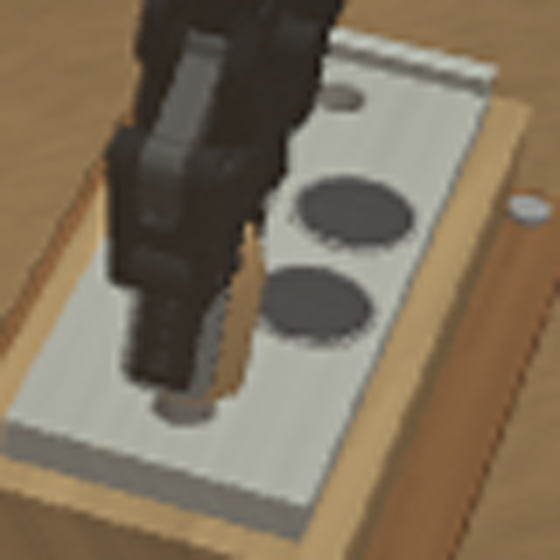

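Emit:
send_rows(motion=[{"dx": 0.1, "dy": 0, "dz": 0, "wx": 0, "wy": 0, "wz": 0, "claw": 255}, {"dx": 0.1, "dy": 0, "dz": 0, "wx": 0, "wy": 0, "wz": 0, "claw": 255}])

```text
t: 14.1
position: [0.5689, 0.0712, 0.0872]
tool_rot: [-1.706, 0.789, 1.706]
force: [1.5, -1.0, -0.2]
finger_gap: 0.0261
```

Emit:
send_rows(motion=[{"dx": 0.1, "dy": 0, "dz": 0, "wx": 0, "wy": 0, "wz": 0, "claw": 255}, {"dx": 0.1, "dy": 0, "dz": 0, "wx": 0, "wy": 0, "wz": 0, "claw": 255}])

```text
t: 14.3
position: [0.5689, 0.0711, 0.0852]
tool_rot: [-1.706, 0.789, 1.706]
force: [0.8, -2.2, 0.6]
finger_gap: 0.0263
```

```bash
python3 - <<'E'
from h import *
from station import ctrl,imaging
s=ctrl.read_state();show(s)
R=tool(s);print("F tool",(R.T@s["force"]).round(2),"T tool",(R.T@s["ft_torque"]).round(2))
E
```

```text
t 14.3 pos [568.9  71.1  85.2] F [ 0.77 -2.18  0.62] T [-0.387 -0.358 -0.001] gap 26.3 xdown [-2.e-04  0.e+00 -1.e+00] jaw az 130.35 q [ 0.01  0.19 -0.04  1.34  0.   -0.7 ]
F tool [-0.62  0.82 -2.16] T tool [ 0.    0.53 -0.02]
```

Emit:
send_rows(motion=[{"dx": 0.1, "dy": 0, "dz": 0, "wx": 0, "wy": 0, "wz": 0, "claw": 255}, {"dx": 0.1, "dy": 0, "dz": 0, "wx": 0, "wy": 0, "wz": 0, "claw": 255}])

```text
t: 14.5
position: [0.5689, 0.0711, 0.0832]
tool_rot: [-1.706, 0.789, 1.706]
force: [2.2, -1.3, -0.1]
finger_gap: 0.0263
```

Emit:
send_rows(motion=[{"dx": 0.1, "dy": 0, "dz": 0, "wx": 0, "wy": 0, "wz": 0, "claw": 255}, {"dx": 0.1, "dy": 0, "dz": 0, "wx": 0, "wy": 0, "wz": 0, "claw": 255}])

```text
t: 14.7
position: [0.569, 0.0711, 0.0812]
tool_rot: [-1.706, 0.789, 1.706]
force: [1.0, -0.4, 0.4]
finger_gap: 0.0263
```

```bash
python3 - <<'E'
from h import *
from station import ctrl,imaging
f=imaging.grab_frame("scene")["frame"];cv2.imwrite("pics/i7.png",cv2.resize(f[160:240,385:465],None,fx=7,fy=7,interpolation=cv2.INTER_CUBIC))
s=ctrl.read_state();show(s)
R=tool(s);print("F tool",(R.T@s["force"]).round(2),"T tool",(R.T@s["ft_torque"]).round(2))
E
```

```text
t 14.75 pos [568.9  71.1  81. ] F [ 1.65 -0.91  0.1 ] T [-0.352 -0.394  0.046] gap 26.4 xdown [-2.e-04  0.e+00 -1.e+00] jaw az 130.35 q [ 0.01  0.19 -0.04  1.34  0.   -0.7 ]
F tool [-0.1  -0.67 -1.76] T tool [-0.05  0.52 -0.07]
```

View pics/i7.png

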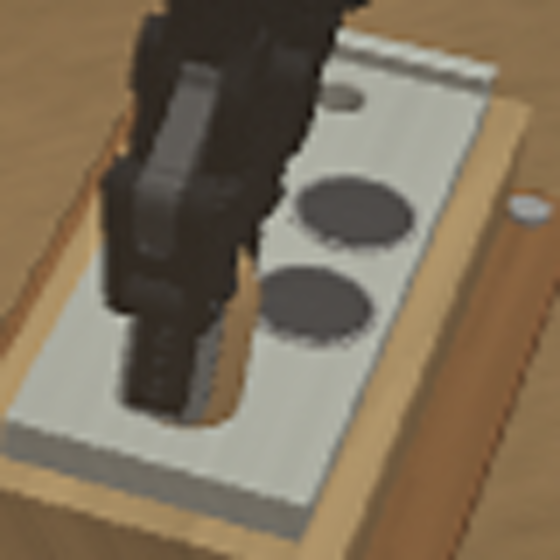

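Emit:
send_rows(motion=[{"dx": 0.1, "dy": 0, "dz": 0, "wx": 0, "wy": 0, "wz": 0, "claw": 255}, {"dx": 0.05, "dy": 0, "dz": 0, "wx": 0, "wy": 0, "wz": 0, "claw": 255}])

```text
t: 14.95
position: [0.5689, 0.0711, 0.0797]
tool_rot: [-1.706, 0.789, 1.706]
force: [1.5, -1.8, 0.0]
finger_gap: 0.0264
```

Emit:
send_rows(motion=[{"dx": 0.05, "dy": 0, "dz": 0, "wx": 0, "wy": 0, "wz": 0, "claw": 255}, {"dx": 0, "dy": 0, "dz": 0, "wx": 0, "wy": 0, "wz": 0, "claw": 255}])

```text
t: 15.15
position: [0.5689, 0.0711, 0.0792]
tool_rot: [-1.706, 0.789, 1.706]
force: [1.7, -2.0, -0.5]
finger_gap: 0.026
```

Emit:
send_rows(motion=[{"dx": 0.05, "dy": 0, "dz": 0, "wx": 0, "wy": 0, "wz": 0, "claw": 255}, {"dx": 0, "dy": 0, "dz": 0, "wx": 0, "wy": 0, "wz": 0, "claw": 255}])

```text
t: 15.35
position: [0.5689, 0.0712, 0.0788]
tool_rot: [-1.706, 0.789, 1.706]
force: [1.7, -1.3, -0.3]
finger_gap: 0.0258
```

Emit:
send_rows(motion=[{"dx": 0.05, "dy": 0, "dz": 0, "wx": 0, "wy": 0, "wz": 0, "claw": 255}, {"dx": 0, "dy": 0, "dz": 0, "wx": 0, "wy": 0, "wz": 0, "claw": 255}])

```text
t: 15.55
position: [0.569, 0.0712, 0.0785]
tool_rot: [-1.706, 0.789, 1.706]
force: [0.5, -1.0, 2.0]
finger_gap: 0.0262
```

Emit:
send_rows(motion=[{"dx": 0.05, "dy": 0, "dz": 0, "wx": 0, "wy": 0, "wz": 0, "claw": 255}, {"dx": 0, "dy": 0, "dz": 0, "wx": 0, "wy": 0, "wz": 0, "claw": 255}])

```text
t: 15.75
position: [0.569, 0.0711, 0.0785]
tool_rot: [-1.706, 0.789, 1.706]
force: [-1.7, -1.7, 5.3]
finger_gap: 0.0264
```

Emit:
send_rows(motion=[{"dx": 0.05, "dy": 0, "dz": 0, "wx": 0, "wy": 0, "wz": 0, "claw": 255}, {"dx": 0, "dy": 0, "dz": 0, "wx": 0, "wy": 0, "wz": 0, "claw": 255}])

```text
t: 15.95
position: [0.569, 0.0712, 0.0785]
tool_rot: [-1.707, 0.789, 1.706]
force: [-2.1, -1.3, 5.6]
finger_gap: 0.0261
```

Emit:
send_rows(motion=[{"dx": -0.05, "dy": 0, "dz": 0, "wx": 0, "wy": 0, "wz": 0, "claw": 255}, {"dx": 0, "dy": 0, "dz": 0, "wx": 0, "wy": 0, "wz": 0, "claw": 100}, {"dx": 0, "dy": 0, "dz": 0, "wx": 0, "wy": 0, "wz": 0, "claw": 100}, {"dx": 0, "dy": 0, "dz": 0, "wx": 0, "wy": 0, "wz": 0, "claw": 100}, {"dx": 0, "dy": 0, "dz": 0, "wx": 0, "wy": 0, "wz": 0, "claw": 100}])

```text
t: 16.45
position: [0.5685, 0.0714, 0.0771]
tool_rot: [-1.705, 0.789, 1.708]
force: [0.3, -0.3, 0.2]
finger_gap: 0.0517
```

```bash
python3 - <<'E'
from h import *
from station import ctrl,imaging
f=imaging.grab_frame("scene")["frame"];cv2.imwrite("pics/i8.png",cv2.resize(f[160:240,385:465],None,fx=7,fy=7,interpolation=cv2.INTER_CUBIC))
s=ctrl.read_state();show(s)
E
```

```text
t 16.5 pos [568.7  71.3  77.3] F [0.14 0.44 0.24] T [-0.027  0.021 -0.032] gap 52.1 xdown [-1.e-03  3.e-04 -1.e+00] jaw az 130.35 q [ 0.01  0.19 -0.05  1.33  0.   -0.7 ]
```

View pics/i8.png

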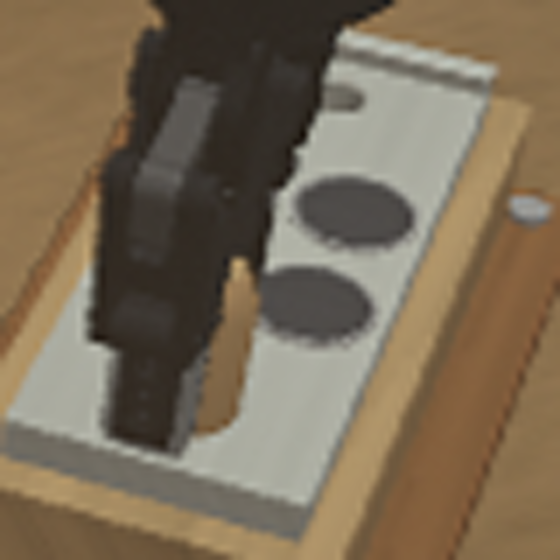

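Emit:
send_rows(motion=[{"dx": -2, "dy": 0, "dz": 0, "wx": 0, "wy": 0, "wz": 0, "claw": 100}, {"dx": -3, "dy": 0, "dz": 0, "wx": 0, "wy": 0, "wz": 0, "claw": 100}, {"dx": -3, "dy": 0, "dz": 0, "wx": 0, "wy": 0, "wz": 0, "claw": 100}, {"dx": -3, "dy": 0, "dz": 0, "wx": 0, "wy": 0, "wz": 0, "claw": 100}, {"dx": 0, "dy": 0, "dz": 0, "wx": 0.14, "wy": 0, "wz": 0, "claw": 100}, {"dx": 0, "dy": 0, "dz": 0, "wx": 0.14, "wy": 0, "wz": 0, "claw": 100}, {"dx": 0, "dy": 0, "dz": 0, "wx": 0.14, "wy": 0, "wz": 0, "claw": 100}, {"dx": 0, "dy": 0, "dz": 0, "wx": 0.14, "wy": 0, "wz": 0, "claw": 100}, {"dx": 0, "dy": 0, "dz": 0, "wx": 0.14, "wy": 0, "wz": 0, "claw": 100}, {"dx": 0, "dy": 0, "dz": 0, "wx": 0.14, "wy": 0, "wz": 0, "claw": 100}, {"dx": 0, "dy": 0, "dz": 0, "wx": 0.14, "wy": 0, "wz": 0, "claw": 100}, {"dx": 0, "dy": 0, "dz": 0, "wx": 0.14, "wy": 0, "wz": 0, "claw": 100}, {"dx": 0, "dy": 0, "dz": 0, "wx": 0.14, "wy": 0, "wz": 0, "claw": 100}, {"dx": 0, "dy": 0, "dz": 0, "wx": 0.14, "wy": 0, "wz": 0, "claw": 100}, {"dx": 0, "dy": 0, "dz": 0, "wx": 0.14, "wy": 0, "wz": 0, "claw": 100}, {"dx": 0, "dy": 0, "dz": 0, "wx": 0.14, "wy": 0, "wz": 0, "claw": 100}, {"dx": 0, "dy": 0, "dz": 0, "wx": 0.14, "wy": 0, "wz": 0, "claw": 100}, {"dx": 0, "dy": 0, "dz": 0, "wx": 0.14, "wy": 0, "wz": 0, "claw": 100}, {"dx": 0, "dy": 0, "dz": 0, "wx": 0.13, "wy": 0, "wz": 0, "claw": 100}, {"dx": 0, "dy": 0, "dz": 0, "wx": 0, "wy": 0, "wz": 0, "claw": 100}])

```text
t: 18.5
position: [0.5689, 0.0712, 0.1877]
tool_rot: [-0.145, 1.566, 0.146]
force: [-0.0, -0.2, 0.1]
finger_gap: 0.0518
```

```bash
python3 - <<'E'
from h import *
from station import ctrl,imaging
s=ctrl.read_state();show(s)
print(delta(s,[.5008,-.2230,.19]))
f=imaging.grab_frame("scene")["frame"];cv2.imwrite("pics/j1.png",cv2.resize(f[150:250,370:480],None,fx=6,fy=6,interpolation=cv2.INTER_CUBIC))
E
```

```text
t 18.5 pos [568.9  71.2 187.7] F [-0.05 -0.24  0.07] T [-0.013 -0.044 -0.012] gap 51.8 xdown [-3.e-04  2.e-04 -1.e+00] jaw az 10.62 q [0.01 0.17 0.14 1.55 0.   1.39]
[ -0.23773045 -27.66270017 -12.11706412]
```

View pics/j1.png

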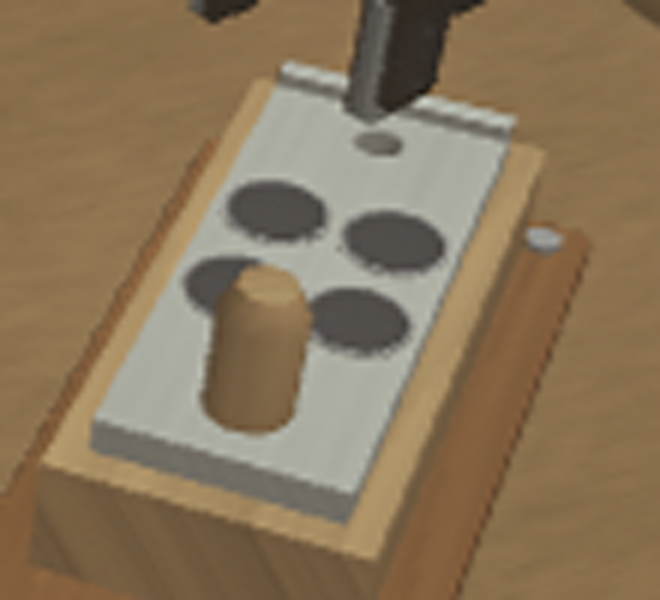

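Emit:
send_rows(motion=[{"dx": 0, "dy": -3.95, "dz": -1.73, "wx": 0, "wy": 0, "wz": 0, "claw": 100}, {"dx": 0, "dy": -3.95, "dz": -1.73, "wx": 0, "wy": 0, "wz": 0, "claw": 100}, {"dx": 0, "dy": -3.95, "dz": -1.73, "wx": 0, "wy": 0, "wz": 0, "claw": 100}, {"dx": 0, "dy": -3.95, "dz": -1.73, "wx": 0, "wy": 0, "wz": 0, "claw": 100}, {"dx": 0, "dy": -3.95, "dz": -1.73, "wx": 0, "wy": 0, "wz": 0, "claw": 100}, {"dx": 0, "dy": -3.95, "dz": -1.73, "wx": 0, "wy": 0, "wz": 0, "claw": 100}, {"dx": 0, "dy": -3.96, "dz": -1.74, "wx": 0, "wy": 0, "wz": 0, "claw": 100}, {"dx": 2, "dy": 0, "dz": 0, "wx": 0, "wy": 0, "wz": 0, "claw": 100}, {"dx": 2, "dy": 0, "dz": 0, "wx": 0, "wy": 0, "wz": 0, "claw": 100}, {"dx": 2, "dy": 0, "dz": 0, "wx": 0, "wy": 0, "wz": 0, "claw": 100}, {"dx": 0, "dy": 0, "dz": 0, "wx": 0, "wy": 0, "wz": 0, "claw": 100}, {"dx": 0, "dy": 0, "dz": 0, "wx": 0, "wy": 0, "wz": 0, "claw": 100}, {"dx": 0, "dy": 0, "dz": 0, "wx": 0, "wy": 0, "wz": 0, "claw": 100}])

```text
t: 19.85
position: [0.5015, -0.2233, 0.1293]
tool_rot: [-0.147, 1.564, 0.145]
force: [0.3, -0.8, -0.1]
finger_gap: 0.0519
```

```bash
python3 - <<'E'
from h import *
from station import ctrl,imaging
s=ctrl.read_state();show(s)
print(delta(s,[.5008,-.2230,.072]))
f=imaging.grab_frame("scene")["frame"];cv2.imwrite("pics/j2.png",cv2.resize(f[150:330,100:300],None,fx=3,fy=3,interpolation=cv2.INTER_CUBIC))
E
```

```text
t 19.85 pos [ 501.5 -223.3  129.3] F [ 0.34 -0.8  -0.05] T [-0.007 -0.028 -0.015] gap 51.9 xdown [ 0.0019 -0.0011 -1.    ] jaw az 10.66 q [-0.54  0.11 -0.04  1.42  0.    0.84]
[ 5.72759324  0.0545064  -0.07356387]
```

View pics/j2.png

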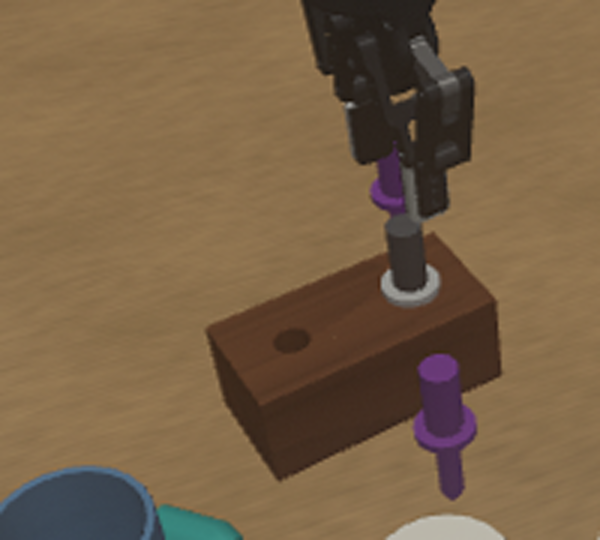

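Emit:
send_rows(motion=[{"dx": 2, "dy": 0, "dz": -0.05, "wx": 0, "wy": 0, "wz": 0, "claw": 100}, {"dx": 2, "dy": 0, "dz": 0, "wx": 0, "wy": 0, "wz": 0, "claw": 100}, {"dx": 1.5, "dy": 0, "dz": 0, "wx": 0, "wy": 0, "wz": 0, "claw": 100}, {"dx": 0, "dy": 0, "dz": 0, "wx": 0, "wy": 0, "wz": 0, "claw": 100}, {"dx": 0, "dy": 0, "dz": 0, "wx": 0, "wy": 0, "wz": 0, "claw": 100}, {"dx": 0, "dy": 0, "dz": 0, "wx": 0, "wy": 0, "wz": 0, "claw": 100}])

```text
t: 20.5
position: [0.5012, -0.2236, 0.0742]
tool_rot: [-0.146, 1.564, 0.144]
force: [-0.4, 0.4, 0.5]
finger_gap: 0.0518
```

```bash
python3 - <<'E'
from h import *
from station import ctrl,imaging
s=ctrl.read_state();show(s)
print(delta(s,[.5008,-.2230,.072]))
f=imaging.grab_frame("scene")["frame"];cv2.imwrite("pics/j3.png",cv2.resize(f[190:280,190:290],None,fx=6,fy=6,interpolation=cv2.INTER_CUBIC))
E
```

```text
t 20.5 pos [ 501.2 -223.6   74.2] F [-0.43  0.43  0.51] T [ 0.045 -0.009  0.01 ] gap 51.8 xdown [ 0.0021 -0.0012 -1.    ] jaw az 10.61 q [-0.54  0.13 -0.13  1.31  0.    0.84]
[ 0.22443266  0.06934382 -0.02432191]
```

View pics/j3.png

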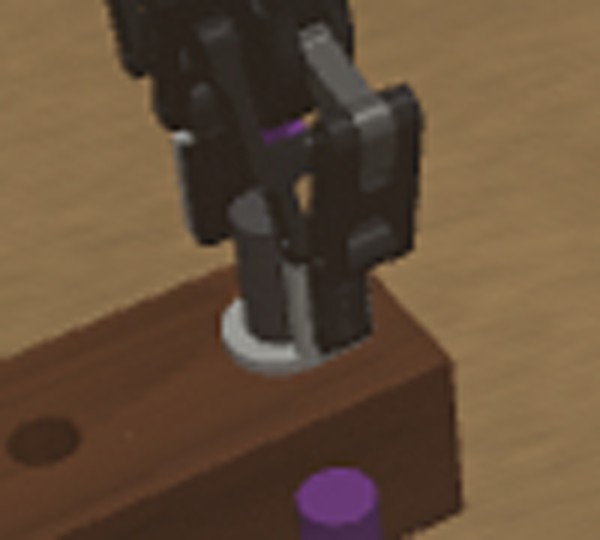

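Emit:
send_rows(motion=[{"dx": 0, "dy": 0, "dz": 0, "wx": 0, "wy": 0, "wz": 0, "claw": 255}, {"dx": 0, "dy": 0, "dz": 0, "wx": 0, "wy": 0, "wz": 0, "claw": 255}, {"dx": 0, "dy": 0, "dz": 0, "wx": 0, "wy": 0, "wz": 0, "claw": 255}, {"dx": 0, "dy": 0, "dz": 0, "wx": 0, "wy": 0, "wz": 0, "claw": 255}, {"dx": 0, "dy": 0, "dz": 0, "wx": 0, "wy": 0, "wz": 0, "claw": 255}], newtons=60)

```text
t: 21.05
position: [0.5009, -0.2234, 0.0737]
tool_rot: [-0.146, 1.564, 0.145]
force: [-0.5, -0.2, 3.7]
finger_gap: 0.0183
```

```bash
python3 - <<'E'
from h import *
from station import ctrl,imaging
s=ctrl.read_state();show(s)
E
```

```text
t 21.05 pos [ 500.9 -223.4   73.7] F [-0.53 -0.15  3.67] T [ 0.048 -0.027  0.021] gap 18.3 xdown [ 1.5e-03 -8.0e-04 -1.0e+00] jaw az 10.6 q [-0.54  0.13 -0.13  1.31  0.    0.84]
```

Emit:
send_rows(motion=[{"dx": -2, "dy": 0, "dz": 0, "wx": 0, "wy": 0, "wz": 0, "claw": 255}, {"dx": -3.5, "dy": 0, "dz": 0, "wx": 0, "wy": 0, "wz": 0, "claw": 255}, {"dx": -3.5, "dy": 0, "dz": 0, "wx": 0, "wy": 0, "wz": 0, "claw": 255}, {"dx": -3, "dy": 0, "dz": 0, "wx": 0, "wy": 0, "wz": 0, "claw": 255}, {"dx": 0, "dy": 4.55, "dz": 0.55, "wx": 0, "wy": 0, "wz": 0, "claw": 255}, {"dx": 0, "dy": 4.55, "dz": 0.55, "wx": 0, "wy": 0, "wz": 0, "claw": 255}, {"dx": 0, "dy": 4.55, "dz": 0.55, "wx": 0, "wy": 0, "wz": 0, "claw": 255}, {"dx": 0, "dy": 4.55, "dz": 0.55, "wx": 0, "wy": 0, "wz": 0, "claw": 255}, {"dx": 0, "dy": 4.55, "dz": 0.55, "wx": 0, "wy": 0, "wz": 0, "claw": 255}, {"dx": 0, "dy": 4.55, "dz": 0.55, "wx": 0, "wy": 0, "wz": 0, "claw": 255}, {"dx": 0, "dy": 4.55, "dz": 0.55, "wx": 0, "wy": 0, "wz": 0, "claw": 255}, {"dx": 0, "dy": 4.55, "dz": 0.55, "wx": 0, "wy": 0, "wz": 0, "claw": 255}, {"dx": 0, "dy": 4.56, "dz": 0.57, "wx": 0, "wy": 0, "wz": 0, "claw": 255}, {"dx": 1.5, "dy": 0, "dz": 0, "wx": 0, "wy": 0, "wz": 0, "claw": 255}, {"dx": 1.5, "dy": 0, "dz": 0, "wx": 0, "wy": 0, "wz": 0, "claw": 255}, {"dx": 0, "dy": 0, "dz": 0, "wx": 0, "wy": 0, "wz": 0, "claw": 255}, {"dx": 0, "dy": 0, "dz": 0, "wx": 0, "wy": 0, "wz": 0, "claw": 255}, {"dx": 0, "dy": 0, "dz": 0, "wx": 0, "wy": 0, "wz": 0, "claw": 255}])

```text
t: 22.85
position: [0.4741, 0.1874, 0.163]
tool_rot: [-0.144, 1.566, 0.143]
force: [0.2, -1.0, -0.6]
finger_gap: 0.0184
```

```bash
python3 - <<'E'
from h import *
from station import ctrl,imaging
f=imaging.grab_frame("scene")["frame"];cv2.imwrite("pics/k1.png",cv2.resize(f[120:200,390:470],None,fx=7,fy=7,interpolation=cv2.INTER_CUBIC))
f=imaging.grab_frame("top")["frame"];cv2.imwrite("pics/k1t.png",cv2.resize(f[195:305,145:285],None,fx=5,fy=5,interpolation=cv2.INTER_CUBIC))
s=ctrl.read_state();show(s);p=s["position"]
print("hole",atz("scene",(433.3,174.0),.073), proj("scene",[.4744,.1883,.073]))
for h in (-.0657,-.0137): print(h,proj("scene",p+[0,0,h]),proj("top",p+[0,0,h]))
E
```

```text
t 22.95 pos [474.5 187.8 163.6] F [ 0.16  0.09 -0.69] T [ 0.076 -0.001 -0.051] gap 18.9 xdown [ 1.4e-03  3.0e-04 -1.0e+00] jaw az 10.49 q [ 0.25  0.   -0.08  1.49 -0.    1.63]
hole [0.47621513 0.18857005 0.073     ] [[432.64789952 173.54814482]]
-0.0657 [[434.6270035  162.87541213]] [[188.50671573 274.16036725]]
-0.0137 [[439.42858495 139.14212124]] [[181.73566027 274.66842725]]
```

View pics/k1.png

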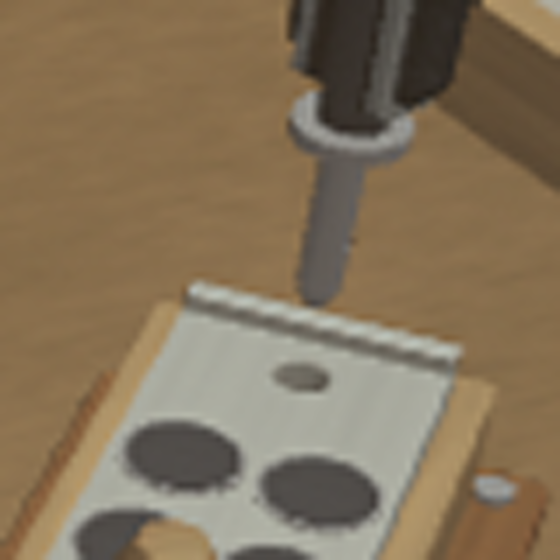

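View pics/k1t.png

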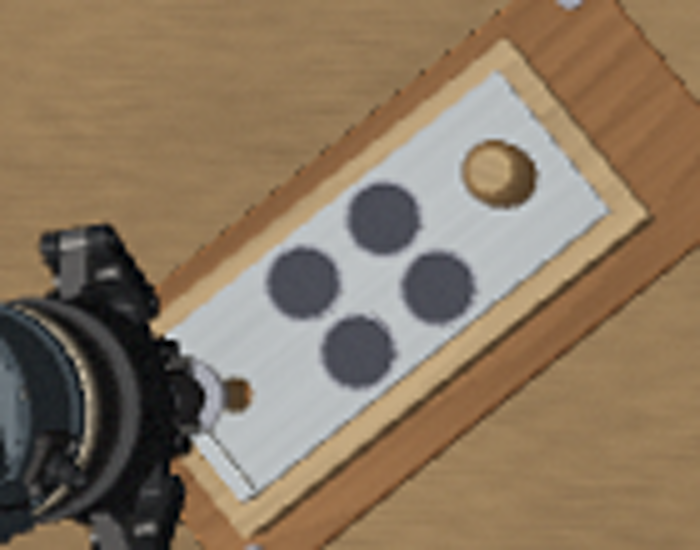

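Emit:
send_rows(motion=[{"dx": 1, "dy": 0, "dz": 0, "wx": 0, "wy": 0, "wz": 0, "claw": 255}, {"dx": 0.7, "dy": 0, "dz": 0, "wx": 0, "wy": 0, "wz": 0, "claw": 255}, {"dx": 0, "dy": 0, "dz": 0, "wx": 0, "wy": 0, "wz": 0, "claw": 255}, {"dx": 0, "dy": 0, "dz": 0, "wx": 0, "wy": 0, "wz": 0, "claw": 255}, {"dx": 0, "dy": 0, "dz": 0, "wx": 0, "wy": 0, "wz": 0, "claw": 255}])

```text
t: 23.45
position: [0.4738, 0.1887, 0.1459]
tool_rot: [-0.145, 1.566, 0.145]
force: [0.4, -0.7, -0.8]
finger_gap: 0.0181
```

```bash
python3 - <<'E'
from h import *
from station import ctrl,imaging
f=imaging.grab_frame("scene")["frame"];cv2.imwrite("pics/k2.png",cv2.resize(f[135:195,400:460],None,fx=10,fy=10,interpolation=cv2.INTER_CUBIC))
f=imaging.grab_frame("top")["frame"];cv2.imwrite("pics/k2t.png",cv2.resize(f[240:300,160:220],None,fx=10,fy=10,interpolation=cv2.INTER_CUBIC))
s=ctrl.read_state();show(s);p=s["position"]
for h in (-.0657,-.0137): print(h,proj("scene",p+[0,0,h]),proj("top",p+[0,0,h]))
E
```

```text
t 23.55 pos [474.  188.8 146.1] F [-0.33  0.12 -1.05] T [-0.013 -0.001  0.013] gap 18.3 xdown [ 6.e-04  2.e-04 -1.e+00] jaw az 10.61 q [ 0.25  0.01 -0.11  1.45  0.    1.63]
-0.0657 [[433.35055052 170.20304196]] [[190.16875977 274.23697278]]
-0.0137 [[438.04114405 147.05627186]] [[183.59339093 274.74036994]]
```

View pics/k2.png

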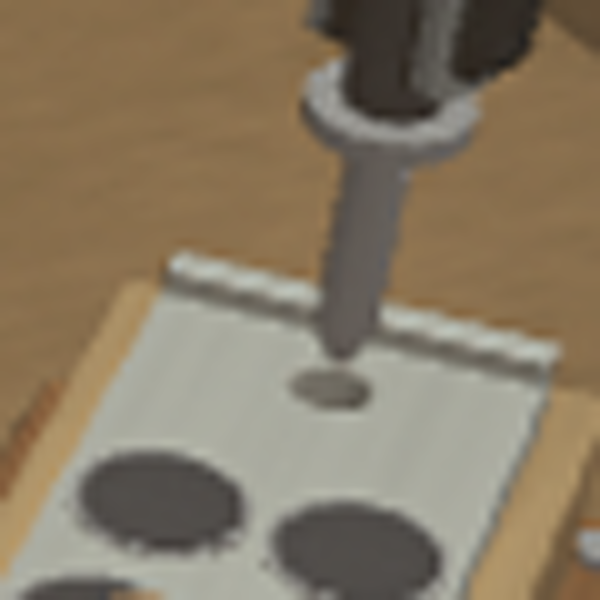

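View pics/k2t.png

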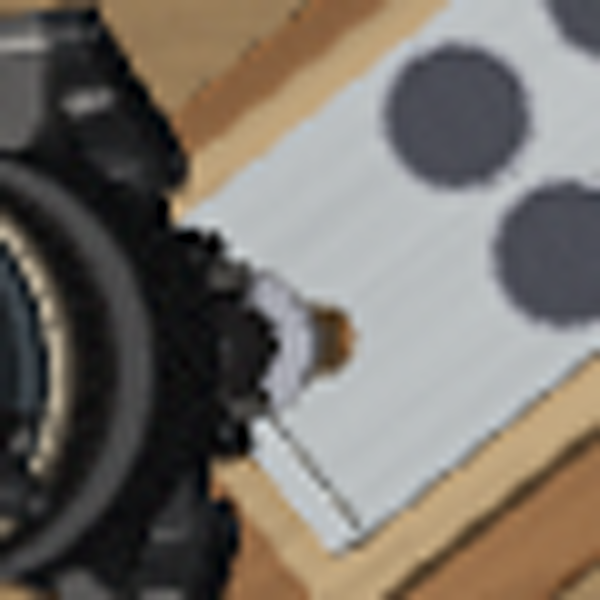

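Emit:
send_rows(motion=[{"dx": 0.3, "dy": 0, "dz": 0, "wx": 0, "wy": 0, "wz": 0, "claw": 255}, {"dx": 0.3, "dy": 0, "dz": 0, "wx": 0, "wy": 0, "wz": 0, "claw": 255}, {"dx": 0.2, "dy": 0, "dz": 0, "wx": 0, "wy": 0, "wz": 0, "claw": 255}, {"dx": 0.2, "dy": 0, "dz": 0, "wx": 0, "wy": 0, "wz": 0, "claw": 255}, {"dx": 0, "dy": 0, "dz": 0, "wx": 0, "wy": 0, "wz": 0, "claw": 255}])

```text
t: 24.05
position: [0.4734, 0.1885, 0.1352]
tool_rot: [-0.145, 1.567, 0.145]
force: [0.1, -0.6, -2.1]
finger_gap: 0.0183
```

Emit:
send_rows(motion=[{"dx": 0.1, "dy": 0, "dz": 0, "wx": 0, "wy": 0, "wz": 0, "claw": 255}, {"dx": 0.1, "dy": 0, "dz": 0, "wx": 0, "wy": 0, "wz": 0, "claw": 255}])

```text
t: 24.25
position: [0.4739, 0.1886, 0.1339]
tool_rot: [-0.145, 1.566, 0.145]
force: [0.3, -1.1, -0.7]
finger_gap: 0.0188
```

Emit:
send_rows(motion=[{"dx": 0.1, "dy": 0, "dz": 0, "wx": 0, "wy": 0, "wz": 0, "claw": 255}, {"dx": 0.1, "dy": 0, "dz": 0, "wx": 0, "wy": 0, "wz": 0, "claw": 255}])

```text
t: 24.45
position: [0.4738, 0.1886, 0.1318]
tool_rot: [-0.145, 1.566, 0.145]
force: [0.1, 0.1, -1.9]
finger_gap: 0.0183
```

Emit:
send_rows(motion=[{"dx": 0.1, "dy": 0, "dz": 0, "wx": 0, "wy": 0, "wz": 0, "claw": 255}, {"dx": 0.1, "dy": 0, "dz": 0, "wx": 0, "wy": 0, "wz": 0, "claw": 255}, {"dx": 0.1, "dy": 0, "dz": 0, "wx": 0, "wy": 0, "wz": 0, "claw": 255}])

```text
t: 24.75
position: [0.4738, 0.1886, 0.1287]
tool_rot: [-0.145, 1.566, 0.145]
force: [0.3, -1.0, -2.2]
finger_gap: 0.0187
```

Emit:
send_rows(motion=[{"dx": 0.1, "dy": 0, "dz": 0, "wx": 0, "wy": 0, "wz": 0, "claw": 255}, {"dx": 0.1, "dy": 0, "dz": 0, "wx": 0, "wy": 0, "wz": 0, "claw": 255}, {"dx": 0.1, "dy": 0, "dz": 0, "wx": 0, "wy": 0, "wz": 0, "claw": 255}])

```text
t: 25.05
position: [0.4738, 0.1886, 0.1257]
tool_rot: [-0.145, 1.566, 0.145]
force: [0.5, -0.0, -2.0]
finger_gap: 0.0186
```

```bash
python3 - <<'E'
from h import *
from station import ctrl,imaging
f=imaging.grab_frame("scene")["frame"];cv2.imwrite("pics/k3.png",cv2.resize(f[135:195,400:460],None,fx=10,fy=10,interpolation=cv2.INTER_CUBIC))
s=ctrl.read_state();show(s);R=tool(s);print("F tool",(R.T@s["force"]).round(2),"T tool",(R.T@s["ft_torque"]).round(2))
E
```

```text
t 25.1 pos [473.7 188.6 125.5] F [-0.93  0.55 -1.73] T [-0.016  0.017  0.004] gap 18.7 xdown [-3.e-04 -1.e-04 -1.e+00] jaw az 10.6 q [ 0.25  0.01 -0.15  1.41 -0.    1.63]
F tool [ 1.73  0.71 -0.81] T tool [-0.    0.02 -0.01]
```

View pics/k3.png

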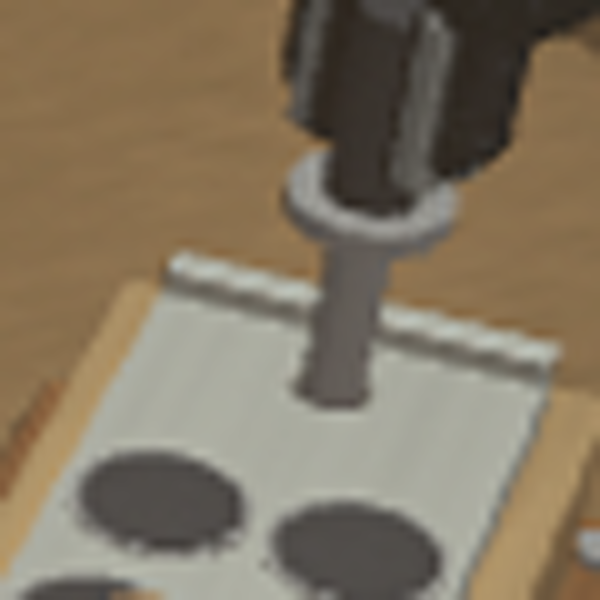

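Emit:
send_rows(motion=[{"dx": 0.1, "dy": 0, "dz": 0, "wx": 0, "wy": 0, "wz": 0, "claw": 255}, {"dx": 0.1, "dy": 0, "dz": 0, "wx": 0, "wy": 0, "wz": 0, "claw": 255}, {"dx": 0.1, "dy": 0, "dz": 0, "wx": 0, "wy": 0, "wz": 0, "claw": 255}, {"dx": 0.1, "dy": 0, "dz": 0, "wx": 0, "wy": 0, "wz": 0, "claw": 255}])

```text
t: 25.5
position: [0.4738, 0.1886, 0.1217]
tool_rot: [-0.145, 1.566, 0.145]
force: [-0.2, 0.3, -0.9]
finger_gap: 0.0184
```

Emit:
send_rows(motion=[{"dx": 0.1, "dy": 0, "dz": 0, "wx": 0, "wy": 0, "wz": 0, "claw": 255}, {"dx": 0.1, "dy": 0, "dz": 0, "wx": 0, "wy": 0, "wz": 0, "claw": 255}, {"dx": 0.1, "dy": 0, "dz": 0, "wx": 0, "wy": 0, "wz": 0, "claw": 255}, {"dx": 0.1, "dy": 0, "dz": 0, "wx": 0, "wy": 0, "wz": 0, "claw": 255}])

```text
t: 25.9
position: [0.4738, 0.1886, 0.1177]
tool_rot: [-0.145, 1.566, 0.145]
force: [0.4, -0.8, -1.0]
finger_gap: 0.0182
```

```bash
python3 - <<'E'
from h import *
from station import ctrl,imaging
s=ctrl.read_state();show(s);R=tool(s);print("F tool",(R.T@s["force"]).round(2),"T tool",(R.T@s["ft_torque"]).round(2))
E
```

```text
t 25.9 pos [473.8 188.6 117.7] F [ 0.42 -0.82 -1.02] T [-0.048 -0.     0.025] gap 18.2 xdown [ 0. -0. -1.] jaw az 10.6 q [ 0.25  0.01 -0.16  1.4  -0.    1.63]
F tool [ 1.02 -0.89  0.26] T tool [-0.03  0.01 -0.05]
```

Foot is 21 mm in with the full shank in the block hole and no load. Continuing down.

Emit:
send_rows(motion=[{"dx": 0.2, "dy": 0, "dz": 0, "wx": 0, "wy": 0, "wz": 0, "claw": 255}, {"dx": 0.2, "dy": 0, "dz": 0, "wx": 0, "wy": 0, "wz": 0, "claw": 255}, {"dx": 0.2, "dy": 0, "dz": 0, "wx": 0, "wy": 0, "wz": 0, "claw": 255}, {"dx": 0.2, "dy": 0, "dz": 0, "wx": 0, "wy": 0, "wz": 0, "claw": 255}])

```text
t: 26.3
position: [0.4737, 0.1886, 0.1096]
tool_rot: [-0.145, 1.566, 0.145]
force: [-0.1, 0.3, -1.0]
finger_gap: 0.0183
```

Emit:
send_rows(motion=[{"dx": 0.2, "dy": 0, "dz": 0, "wx": 0, "wy": 0, "wz": 0, "claw": 255}, {"dx": 0.2, "dy": 0, "dz": 0, "wx": 0, "wy": 0, "wz": 0, "claw": 255}, {"dx": 0.2, "dy": 0, "dz": 0, "wx": 0, "wy": 0, "wz": 0, "claw": 255}, {"dx": 0.2, "dy": 0, "dz": 0, "wx": 0, "wy": 0, "wz": 0, "claw": 255}])

```text
t: 26.7
position: [0.4738, 0.1886, 0.1016]
tool_rot: [-0.145, 1.566, 0.145]
force: [0.8, -0.1, -1.8]
finger_gap: 0.0187
```

Emit:
send_rows(motion=[{"dx": 0.2, "dy": 0, "dz": 0, "wx": 0, "wy": 0, "wz": 0, "claw": 255}, {"dx": 0.2, "dy": 0, "dz": 0, "wx": 0, "wy": 0, "wz": 0, "claw": 255}, {"dx": 0.2, "dy": 0, "dz": 0, "wx": 0, "wy": 0, "wz": 0, "claw": 255}, {"dx": 0.2, "dy": 0, "dz": 0, "wx": 0, "wy": 0, "wz": 0, "claw": 255}])

```text
t: 27.1
position: [0.4738, 0.1886, 0.0936]
tool_rot: [-0.145, 1.566, 0.145]
force: [-0.8, -0.5, -1.4]
finger_gap: 0.0184
```

```bash
python3 - <<'E'
from h import *
from station import ctrl,imaging
f=imaging.grab_frame("scene")["frame"];cv2.imwrite("pics/k4.png",cv2.resize(f[135:195,400:460],None,fx=10,fy=10,interpolation=cv2.INTER_CUBIC))
s=ctrl.read_state();show(s);R=tool(s);print("F tool",(R.T@s["force"]).round(2),"T tool",(R.T@s["ft_torque"]).round(2))
E
```

```text
t 27.15 pos [473.5 188.6  93.3] F [-0.52  0.35 -1.12] T [0.009 0.042 0.   ] gap 18.3 xdown [-6.e-04 -2.e-04 -1.e+00] jaw az 10.6 q [ 0.25  0.02 -0.2   1.35 -0.    1.63]
F tool [ 1.12  0.44 -0.45] T tool [-0.    0.04  0.02]
```

View pics/k4.png

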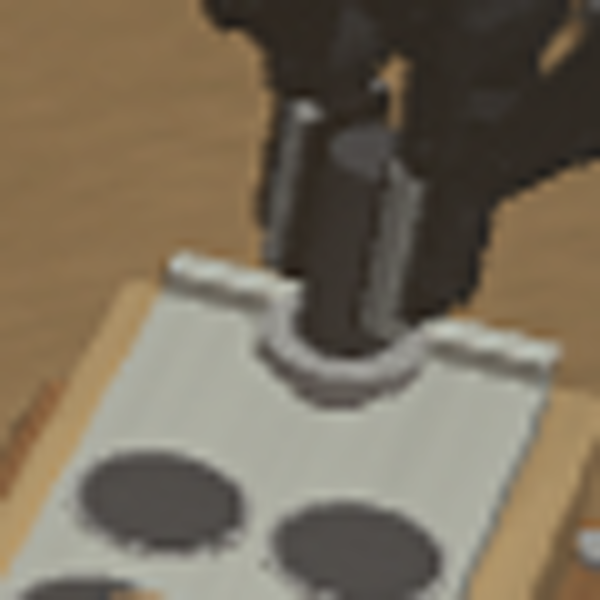

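Emit:
send_rows(motion=[{"dx": 0.05, "dy": 0, "dz": 0, "wx": 0, "wy": 0, "wz": 0, "claw": 255}, {"dx": 0.05, "dy": 0, "dz": 0, "wx": 0, "wy": 0, "wz": 0, "claw": 255}])

```text
t: 27.35
position: [0.4738, 0.1886, 0.0928]
tool_rot: [-0.145, 1.566, 0.145]
force: [0.0, 0.7, -1.7]
finger_gap: 0.0186
```

Emit:
send_rows(motion=[{"dx": 0.05, "dy": 0, "dz": 0, "wx": 0, "wy": 0, "wz": 0, "claw": 255}, {"dx": 0.05, "dy": 0, "dz": 0, "wx": 0, "wy": 0, "wz": 0, "claw": 255}])

```text
t: 27.55
position: [0.4738, 0.1886, 0.0919]
tool_rot: [-0.145, 1.566, 0.145]
force: [-0.3, 0.5, -1.1]
finger_gap: 0.0183
```

Emit:
send_rows(motion=[{"dx": 0.05, "dy": 0, "dz": 0, "wx": 0, "wy": 0, "wz": 0, "claw": 255}, {"dx": 0.05, "dy": 0, "dz": 0, "wx": 0, "wy": 0, "wz": 0, "claw": 255}])

```text
t: 27.75
position: [0.4738, 0.1886, 0.0908]
tool_rot: [-0.145, 1.566, 0.145]
force: [-0.5, -0.0, -1.4]
finger_gap: 0.0185
```

Emit:
send_rows(motion=[{"dx": 0.1, "dy": 0, "dz": 0, "wx": 0, "wy": 0, "wz": 0, "claw": 255}, {"dx": 0.1, "dy": 0, "dz": 0, "wx": 0, "wy": 0, "wz": 0, "claw": 255}])

```text
t: 27.95
position: [0.4738, 0.1886, 0.0887]
tool_rot: [-0.145, 1.566, 0.145]
force: [0.3, 0.0, -0.6]
finger_gap: 0.0184
```

Emit:
send_rows(motion=[{"dx": 0.1, "dy": 0, "dz": 0, "wx": 0, "wy": 0, "wz": 0, "claw": 255}, {"dx": 0, "dy": 0, "dz": 0, "wx": 0, "wy": 0, "wz": 0, "claw": 255}])

```text
t: 28.15
position: [0.4736, 0.1885, 0.0875]
tool_rot: [-0.145, 1.566, 0.145]
force: [-0.2, 0.0, -1.0]
finger_gap: 0.0184
```

Emit:
send_rows(motion=[{"dx": 0.05, "dy": 0, "dz": 0, "wx": 0, "wy": 0, "wz": 0, "claw": 255}, {"dx": 0, "dy": 0, "dz": 0, "wx": 0, "wy": 0, "wz": 0, "claw": 255}])

```text
t: 28.35
position: [0.4737, 0.1886, 0.0872]
tool_rot: [-0.145, 1.566, 0.145]
force: [-0.6, 0.3, -0.7]
finger_gap: 0.0186
```

Emit:
send_rows(motion=[{"dx": 0.05, "dy": 0, "dz": 0, "wx": 0, "wy": 0, "wz": 0, "claw": 255}, {"dx": 0, "dy": 0, "dz": 0, "wx": 0, "wy": 0, "wz": 0, "claw": 255}])

```text
t: 28.55
position: [0.4737, 0.1886, 0.0868]
tool_rot: [-0.145, 1.566, 0.145]
force: [0.4, -1.0, -1.0]
finger_gap: 0.0184
```

Emit:
send_rows(motion=[{"dx": 0.05, "dy": 0, "dz": 0, "wx": 0, "wy": 0, "wz": 0, "claw": 255}, {"dx": 0, "dy": 0, "dz": 0, "wx": 0, "wy": 0, "wz": 0, "claw": 255}])

```text
t: 28.75
position: [0.4738, 0.1887, 0.0867]
tool_rot: [-0.145, 1.566, 0.145]
force: [0.1, 0.7, 1.1]
finger_gap: 0.0185
```

Emit:
send_rows(motion=[{"dx": 0.05, "dy": 0, "dz": 0, "wx": 0, "wy": 0, "wz": 0, "claw": 255}, {"dx": 0, "dy": 0, "dz": 0, "wx": 0, "wy": 0, "wz": 0, "claw": 255}])

```text
t: 28.95
position: [0.4738, 0.1887, 0.0866]
tool_rot: [-0.145, 1.565, 0.145]
force: [-2.4, -0.1, 5.4]
finger_gap: 0.0184
```

Emit:
send_rows(motion=[{"dx": 0.05, "dy": 0, "dz": 0, "wx": 0, "wy": 0, "wz": 0, "claw": 255}, {"dx": 0, "dy": 0, "dz": 0, "wx": 0, "wy": 0, "wz": 0, "claw": 255}])

```text
t: 29.15
position: [0.4739, 0.1887, 0.0866]
tool_rot: [-0.145, 1.565, 0.145]
force: [-3.3, -0.5, 7.2]
finger_gap: 0.0186
```

Emit:
send_rows(motion=[{"dx": -0.05, "dy": 0, "dz": 0, "wx": 0, "wy": 0, "wz": 0, "claw": 255}, {"dx": 0, "dy": 0, "dz": 0, "wx": 0, "wy": 0, "wz": 0, "claw": 100}, {"dx": 0, "dy": 0, "dz": 0, "wx": 0, "wy": 0, "wz": 0, "claw": 100}, {"dx": 0, "dy": 0, "dz": 0, "wx": 0, "wy": 0, "wz": 0, "claw": 100}, {"dx": 0, "dy": 0, "dz": 0, "wx": 0, "wy": 0, "wz": 0, "claw": 100}])

```text
t: 29.65
position: [0.4737, 0.1886, 0.0854]
tool_rot: [-0.145, 1.566, 0.145]
force: [-0.9, -0.4, 0.7]
finger_gap: 0.0522
```

```bash
python3 - <<'E'
from h import *
from station import ctrl,imaging
f=imaging.grab_frame("scene")["frame"];cv2.imwrite("pics/k5.png",cv2.resize(f[130:240,370:470],None,fx=5,fy=5,interpolation=cv2.INTER_CUBIC))
s=ctrl.read_state();show(s)
E
```

```text
t 29.7 pos [473.7 188.6  85.5] F [-0.39  0.02 -0.25] T [-0.034  0.01  -0.018] gap 51.8 xdown [-4.e-04 -1.e-04 -1.e+00] jaw az 10.6 q [ 0.25  0.03 -0.21  1.33  0.    1.63]
```

View pics/k5.png

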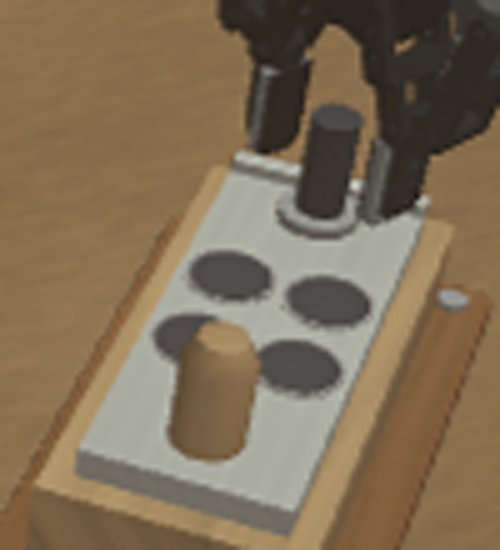

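Both heads sit flush, and the fingers are clear of the bolt. Retracting straight up.

Emit:
send_rows(motion=[{"dx": -1, "dy": 0, "dz": 0, "wx": 0, "wy": 0, "wz": 0, "claw": 100}, {"dx": -2, "dy": 0, "dz": 0, "wx": 0, "wy": 0, "wz": 0, "claw": 100}, {"dx": -3, "dy": 0, "dz": 0, "wx": 0, "wy": 0, "wz": 0, "claw": 100}, {"dx": -3, "dy": 0, "dz": 0, "wx": 0, "wy": 0, "wz": 0, "claw": 100}, {"dx": -3, "dy": 0, "dz": 0, "wx": 0, "wy": 0, "wz": 0, "claw": 100}, {"dx": 0, "dy": 3, "dz": -3, "wx": 0, "wy": 0, "wz": 0, "claw": 100}, {"dx": 0, "dy": 3, "dz": -3, "wx": 0, "wy": 0, "wz": 0, "claw": 100}, {"dx": 0, "dy": 3, "dz": -3, "wx": 0, "wy": 0, "wz": 0, "claw": 100}, {"dx": 0, "dy": 0, "dz": 0, "wx": 0, "wy": 0, "wz": 0, "claw": 100}, {"dx": 0, "dy": 0, "dz": 0, "wx": 0, "wy": 0, "wz": 0, "claw": 100}, {"dx": 0, "dy": 0, "dz": 0, "wx": 0, "wy": 0, "wz": 0, "claw": 100}])

```text
t: 30.8
position: [0.3695, 0.2603, 0.2063]
tool_rot: [-0.145, 1.565, 0.145]
force: [-0.0, -0.2, -0.4]
finger_gap: 0.0519
```

```bash
python3 - <<'E'
from h import *
from station import ctrl,imaging
f=imaging.grab_frame("scene")["frame"];cv2.imwrite("pics/z.png",f);cv2.imwrite("pics/z1.png",cv2.resize(f[130:240,370:470],None,fx=5,fy=5,interpolation=cv2.INTER_CUBIC))
f=imaging.grab_frame("top")["frame"];cv2.imwrite("pics/z2.png",f)
s=ctrl.read_state();show(s)
# expected projections of flush heads
y=np.array([-.6478,.7618,0]);p=np.array([.5716,.0740,.073]);l=p+.15*y
for n,P,h in(("drift top",p,.046),("bolt top",l,.046),("bolt flange top",l,.005)): print(n,proj("scene",P+[0,0,h]),proj("top",P+[0,0,h]))
E
```

```text
t 30.9 pos [369.6 260.  205.9] F [ 0.32 -0.79 -0.42] T [-0.03   0.013 -0.024] gap 51.9 xdown [ 3.e-04 -2.e-04 -1.e+00] jaw az 10.51 q [ 0.46 -0.15 -0.14  1.58 -0.    1.85]
drift top [[414.7471728  196.68961603]] [[242.49817918 228.6041879 ]]
bolt top [[436.73292683 153.37841213]] [[185.59603386 274.38117715]]
bolt flange top [[433.0759939  171.42813202]] [[190.69417143 273.99855315]]
```

View pics/z.png

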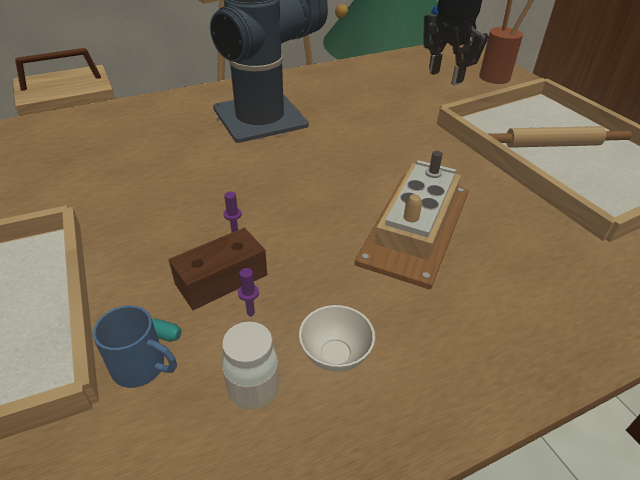

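View pics/z1.png

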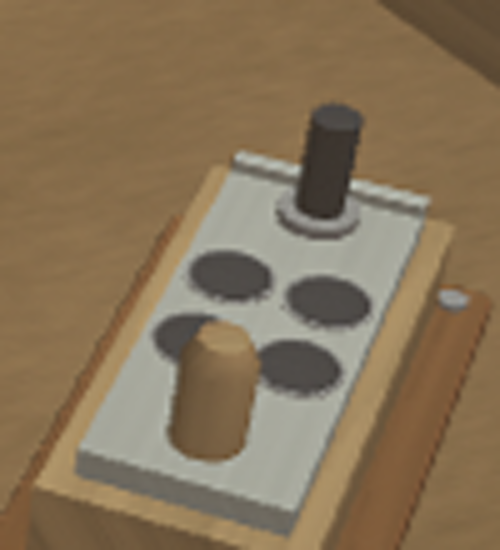

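View pics/z2.png

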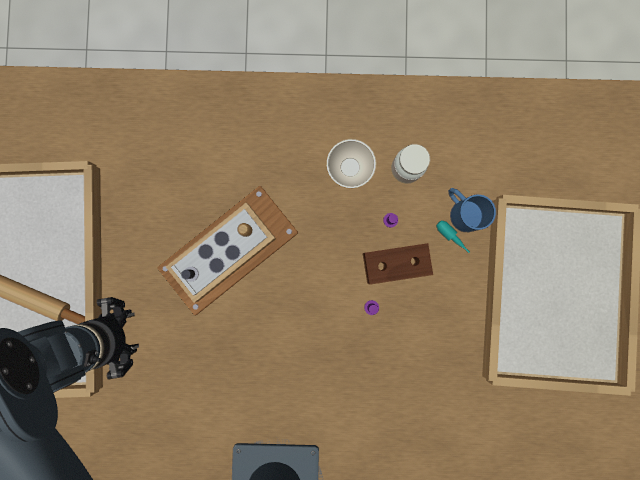

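```bash
python3 - <<'E'
from station import ticket
print(ticket.sign_off())
E
```

```text
the job is handed in; nothing more can be done
None
```

The drift and the bolt are both fully home, and the job was handed in at about 31 s of the 72 s allowed. No verdict came back, so the checks below are my own measurements.

**What I did**
- **Pieces chosen:** I took the wooden drift, not the teal one, and the grey steel bolt, not the purple ones.
- **Drift:** The pictures showed the plate had crept about 10 mm towards its plain end. I put the drift's nose through the overlap of the two plain-end holes and moved it sideways, which pulled the plate along. I then lowered it in 0.5 to 2 mm steps until the handle touched the plate.
- **Bolt:** It went down the lip-end hole without resistance until its flange seated.

**Last checks**
- **Seating:** Both heads touched within about 0.2 mm of the height predicted for flush. In the final scene picture the tops sit at about pixels (415, 197) and (437, 153). I expected (414.7, 196.7) and (436.7, 153.4).
- **Forces:** The highest wrist readings were about 7 N when seating the drift and 9 N when seating the bolt, and the side force while drawing the plate was about 4 N. I only read the force at the end of each move, so a brief peak in between would not show.
- **Surroundings:** The jar, bowl and mug are at the same pixels as at the start. The gripper is clear of everything.

**Disagreements**
- The drift sat about 4 mm off-centre in the grip, sideways across the jaws. I corrected this from close pictures before inserting it.
- Just before the bolt went in, the two cameras disagreed by about 3 mm along the plate, but the hole had enough clearance and the bolt met no side load.
- The teal look-alike was standing in the first scene picture and lying down in the first top view. It had toppled before the arm made any move.

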